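Fit and clamp the carton stop on the packing jig

TASK

Fit the carton stop to the packing jig: slide the stop's carriage onto the dovetail rail from the rail's open end and push it fully home against the end block. Then tighten the clamp knob on its top clockwise until it is firmly tight, and let go. Leave the wooden ware and packing things around it where they stand.

Things in the scene. Friction and masses are not known exactly. Their poses are not given: they have to be found in the camera images.
- jig: Fixed packing jig (place and yaw vary): grey base plate 14 mm thick (x -82 to -8), an aluminium upright (x -28 to -8, 80 mm high) and on its +x face a steel dovetail rail along y, its axis 60 mm above the bench. Origin: on the bench below the dovetail's root plane, mid-rail; x points out of the dovetail, y along the rail to its open end, z up.
- rail_mouth (a point): Point on the jig (jig's axes) where the carriage's origin is when its leading end is just at the tip of the rail's open end, in line with it: 140 mm in +y of rail_home. Rail: y -70 to +70; section 24 mm high at the root (x 0), 40 mm at the face (x 14); the last 15 mm at the open end taper to 18 and 33 mm high, 11 mm deep.
- rail_home (a point): Point on the jig (jig's axes) where the carriage's origin is when the carriage touches the dark end block and is centred on the rail; 28 mm above the bench. The end block closes the rail's -y end: y -85 to -70, x -8 to 30, z 34 to 86 in the jig's frame.
- carriage: Carton stop, loose, 0.3 to 0.5 kg, upright on its underside: aluminium C-channel 60 long (y), 64 high, x 0 to 28, open to -x and both y ends, with a fence plate to hold it by: 12 thick (y +-6), x 28 to 92, z 0 to 64. Mass centre x 33, z 34. Origin: underside, mid-length. On the rail its axes are the jig's, about 1.5 mm play all round; -y end enters first.
- clamp_knob (a joint): Clamp knob on the carriage's top (rad, 0 to 2.8), grows clockwise seen from above = tighter; starts loose at 0 to 0.4, its black bar along carriage x at 0. It turns with 0.14 N m; its shoe (3 mm per rad) first takes up the play, lifting the carriage 2 to 4 mm, presses on springily from about 2 rad and meets a firm stop at 2.8 = tight (let go, it may ease back 0.3). Needs a regrasp.
- knob_grip (a point): Middle of the knob's bar, on the knob's vertical axis: 84 mm above the carriage's underside at carriage x = 10, y = 0. The bar is 40 mm long, 12 mm thick, 22 mm high (72 to 94 mm above the underside); x axis along the bar.
- clamp_shoe: Small brass clamp shoe (13 x 26 x 4 mm) hidden in the carriage's upper lip, driven by the knob against the rail's upper flank. Its origin is at the carriage's origin when the knob is at 0.
- bowl: Bystander: wooden bowl, 124 mm wide, 50 mm high. Origin: centre of its underside.
- cup: Bystander: turned wooden cup, 72 mm wide, 75 mm high. Origin: centre of its underside.
- jar: Bystander: turned wooden lidded jar with a knob, 74 mm wide, 100 mm high. Origin: centre of its underside.
- spoon: Bystander: wooden spoon, 190 mm long, lying along its x, 20 mm high at most. Origin: on its underside.
- coasters: Bystander: stack of wooden coasters, 92 mm wide, 24 mm high. Origin: centre of its underside.
- tape: Bystander: dark wooden ring, 90 mm wide, 48 mm high. Origin: centre of its underside.
- carton: Bystander: closed cardboard carton, 130 x 100 x 55 mm. Origin: centre of its underside.

How it is judged:
On the way, in this order (a step that is already met when the one before it is completed fails the run):
1. the carriage is threaded on the rail from its open end, at least 25 mm deep (x of carriage in the frame of rail_home between -0.006 and 0.006 m and z of carriage in the frame of rail_home between -0.006 and 0.006 m and angle between the y axis of carriage and the y axis of jig, either way round below 0.1 rad and angle between carriage's own z axis and vertical below 0.1 rad and y of carriage in the frame of rail_home between 0.02 and 0.115 m), for 0.05 s.
2. the carriage is fully home against the end block, the clamp still loose (x of carriage in the frame of rail_home between -0.006 and 0.006 m and z of carriage in the frame of rail_home between -0.006 and 0.006 m and angle between the y axis of carriage and the y axis of jig, either way round below 0.1 rad and angle between carriage's own z axis and vertical below 0.1 rad and y of carriage in the frame of rail_home between -0.003 and 0.003 m and value of joint clamp_knob below 0.9 rad), for 0.1 s.
3. the clamp is tight with the carriage home (x of carriage in the frame of rail_home between -0.006 and 0.006 m and z of carriage in the frame of rail_home between -0.006 and 0.006 m and angle between the y axis of carriage and the y axis of jig, either way round below 0.1 rad and angle between carriage's own z axis and vertical below 0.1 rad and y of carriage in the frame of rail_home between -0.003 and 0.003 m and contact force between clamp_shoe and jig above 34 N and value of joint clamp_knob above 2 rad), for 0.2 s.
At the end, for the whole second after the job is handed in: The carriage is on the dovetail (within 6 mm of centred, 0.1 rad of parallel and upright), within 3 mm of touching the end block, the knob turned beyond 2 rad and the clamp shoe pressing on the rail with more than 34 N; everything at rest (all of step 3 and linear speed of carriage below 0.01 m/s and angular speed of carriage below 0.05 rad/s).
It fails at once if a bystander was moved by more than 30 mm (distance of any of bowl, cup, jar, spoon, coasters, tape, carton from where it was at the start of the episode above 0.03 m).
It also fails if it takes over 72 s, if anything falls off the work surface, if the arm or the gripper's body presses on something with over 40 N, if the wrist force passes 120 N, or if a joint passes its speed limit or range.

ROBOT

A 6-joint arm with a two-finger parallel gripper is mounted at the origin on the work surface. World frame = base frame: x ahead of the robot, y to its left, z up, the work surface at z = 0. Lengths are in m, angles in rad, forces in N, time in s.
With the tool pointing down it reaches from about 0.3 to 1 m from the base axis. Payload 5.1 kg.
Tool frame: the origin (TCP) lies at the very end of the fingers, on their centre line; the grasp point (between the pads) lies 19 mm behind it; z points along the fingers, x is the direction in which the jaws open and shut, and the axes are right-handed (so a half turn about z gives the same grasp; the last joint's range is limited). The gripper opens to 95 mm and grips with 3 to 60 N. Pads are 20 mm wide; open, the fingers measure 119 mm over their backs; the gripper's body (75 mm by 180 mm) begins 59 mm behind the grasp point.
Start: joints at [1.103, 0.124, 1.65, -0, 1.367, -0.083], TCP at [0.244, 0.602, 0.179] pointing down, gripper open.
Joint ranges: [-2.61, 2.61], [-1.02, 2.33], [0.03, 2.71], [-1.35, 4.49], [0.32, 2.68], [-2.91, 2.91]. Speed limits (rad/s): [2.57, 2.57, 3.14, 3.14, 3.14, 3.14].

INTERFACE

Orientations are given as [roll, pitch, yaw] about the fixed x, y, z axes, in that order (R = Rz(yaw) Ry(pitch) Rx(roll)).
In Python, from bench import r gives the robot as it stands.
- The arm moves only by the tool arm_command, never from a script. Its argument "rows" is one flat list of numbers, 7 for each row, row after row: the shift along the world's x, y, z in m, then the turn, a rotation vector about the world's x, y, z in degrees, then the gripper command: -1 is fully open, 1 is shut, values between are in proportion. A call has 1 to 5 rows; each row shifts and turns the commanded pose from where the row before left it; what a row does not reach is not made up. A row lasts 1/12 s, in which the tool goes at most 41.7 mm and 7.16 degrees, less where a joint would pass 70% of its speed; a pose out of reach is approached as far as the arm can. A call with a gripper value outside its range is refused whole. The fingers move at their own pace and stop on an object; "grip_force" is the grip in N (left out, the last holds). Time passes only in rows, so rows that do not move let the fingers close. It gives the time, the measured TCP pose, the force and the opening at its end, in the units of the state.
- r.state(): the state, without advancing time (a new reading comes with each control period).
- r.get_image(name): name is "scene" or "top" or "wrist"; returns the picture (400x640x3 uint8, red, green, blue); there is no depth.
- r.calibration(name): a dict with "camera_matrix" (3x3 intrinsics, pixels), "extrinsics" (4x4, takes a point from world to camera coordinates). Camera axes: x right, y down, z forward; pixel columns grow to the right and rows downward; lengths in m; the calibration is good to about 2 mm. The wrist camera is an equidistant fisheye: a pixel r from the principal point sees the ray r / f radians off the axis. A picture is of the moment at which its call begins: read the wrist's pose just before it. calibration takes no time and is no camera call; for the wrist camera it gives the pose at the moment of the call.
- r.job_done(): hands the job in, once; it reports no verdict.
The state is a dict: "clock": time; "joint_pos": joint angles; "joint_velocities": joint speeds; "effort": joint torques, N m; "tool_pos": TCP position; "ee_rot": TCP orientation; "ft_force": force on the tool from outside, world axes, zero at the start; "torque": the same for the moment, N m; "grip_width": finger opening in m.
Only numpy, scipy, OpenCV 4.12 (cv2) and the standard library are available. Lean on these libraries where they do the work, as an engineer would, in place of code of your own. Each camera call takes 0.05 s, during which the arm holds its last target.

## Working session

There is one attempt and no reset: what is moved stays moved. The work goes in short steps, Python scripts to look and compute and a tool call to move; the robot and the scene stay as the last step left them, time stands still between calls to the robot, and variables do not carry over. Pictures are saved under pics/ and viewed, and the job is handed in when it is done.

Besides the shell and the picture viewer there is one more tool, called after "Request:" as name(argument=value, ...) on one line, values as JSON. arm_command: Moves the arm, as the interface text tells. Its arguments: {"type":"object","properties":{"rows":{"type":"array","items":{"type":"number"}},"grip_force":{"type":"number"}},"required":["rows"]}

```bash
ls; mkdir -p pics; python3 - <<'E'
from bench import r
import cv2,numpy as np
print(r.state())
for n in ["scene","top","wrist"]:
    c=r.calibration(n); print(n,np.round(c["camera_matrix"],2).tolist(),np.round(c["extrinsics"],4).tolist())
    cv2.imwrite(f"pics/{n}0.png",r.get_image(n)[:,:,::-1])
E
```

```text
pics
{'clock': 0.0, 'joint_pos': array([ 1.10342095e+00,  1.24514582e-01,  1.65165856e+00, -1.60524602e-05,
        1.36752140e+00, -8.26223440e-02]), 'joint_velocities': array([ 0.00148842, -0.00041851, -0.00050769, -0.00039303,  0.0001693 ,
       -0.00041778]), 'effort': array([-1.33655569e-03, -4.17585862e+01, -3.59936857e+01,  7.74503779e-02,
        4.88650566e-02, -1.80754364e-04]), 'tool_pos': array([0.24368431, 0.60181589, 0.17769014]), 'ee_rot': array([-3.14143485e+00,  2.09601974e-03,  1.18604672e+00]), 'ft_force': array([-0.51781608, -0.19502795, -0.83730654]), 'torque': array([ 0.02309648, -0.02150833,  0.03110021]), 'grip_width': 0.09486246859612547}
scene [[477.94, 0.0, 322.18], [0.0, 477.94, 191.25], [0.0, 0.0, 1.0]] [[-0.3418, 0.9395, -0.0225, 0.1713], [0.5494, 0.1803, -0.8159, -0.2499], [-0.7625, -0.2912, -0.5778, 1.8357], [0.0, 0.0, 0.0, 1.0]]
top [[421.94, 0.0, 325.17], [0.0, 421.94, 200.57], [0.0, 0.0, 1.0]] [[0.0244, -0.9997, -0.0032, 0.0037], [-0.9922, -0.0238, -0.122, 0.5764], [0.1219, 0.0061, -0.9925, 1.0351], [0.0, 0.0, 0.0, 1.0]]
wrist [[309.71, 0.0, 313.2], [0.0, 309.71, 197.47], [0.0, 0.0, 1.0]] [[0.3751, 0.927, -0.0026, -0.6492], [0.9008, -0.3638, 0.2369, -0.0267], [0.2186, -0.0912, -0.9715, 0.3906], [0.0, 0.0, 0.0, 1.0]]
```

View pics/scene0.png

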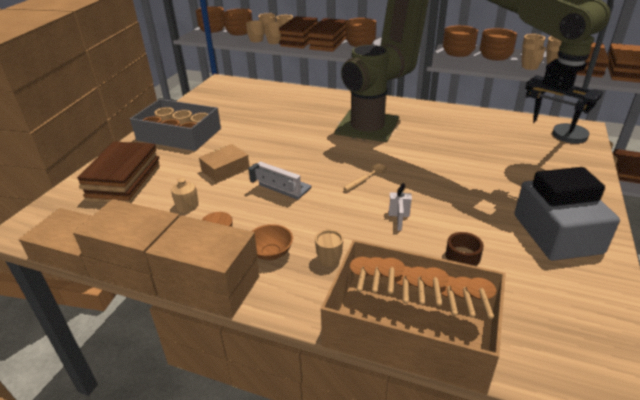

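View pics/top0.png

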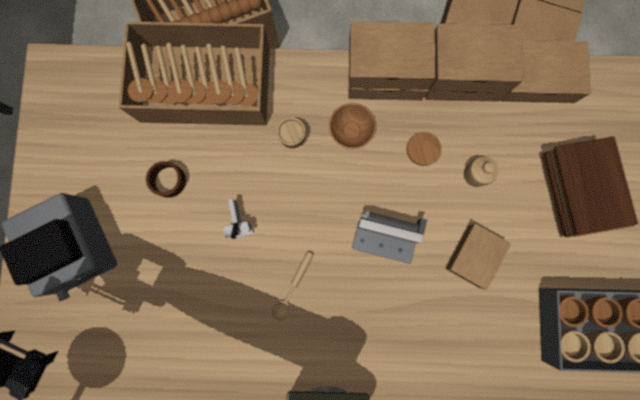

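View pics/wrist0.png

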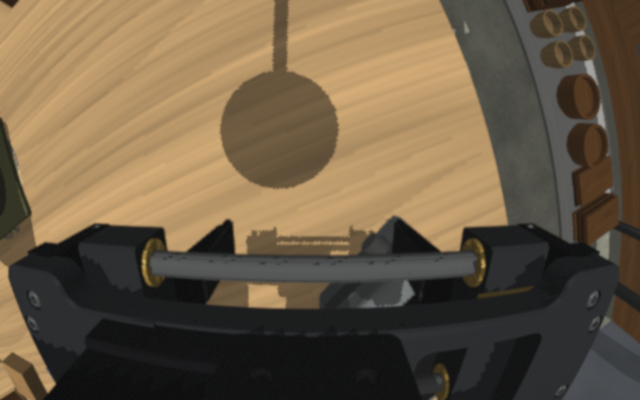

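```bash
python3 - <<'E'
import cv2
t=cv2.imread("pics/top0.png"); s=cv2.imread("pics/scene0.png")
a=cv2.resize(t[190:250,200:280],None,fx=8,fy=8,interpolation=cv2.INTER_CUBIC)
b=cv2.resize(t[195:275,340:440],None,fx=7,fy=7,interpolation=cv2.INTER_CUBIC)
c=cv2.resize(s[170:240,370:430],None,fx=8,fy=8,interpolation=cv2.INTER_CUBIC)
d=cv2.resize(s[150:210,235:325],None,fx=8,fy=8,interpolation=cv2.INTER_CUBIC)
for n,i in zip("abcd",[a,b,c,d]): cv2.imwrite(f"pics/z{n}.png",i)
E
```

```text
(no output)
```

View pics/za.png

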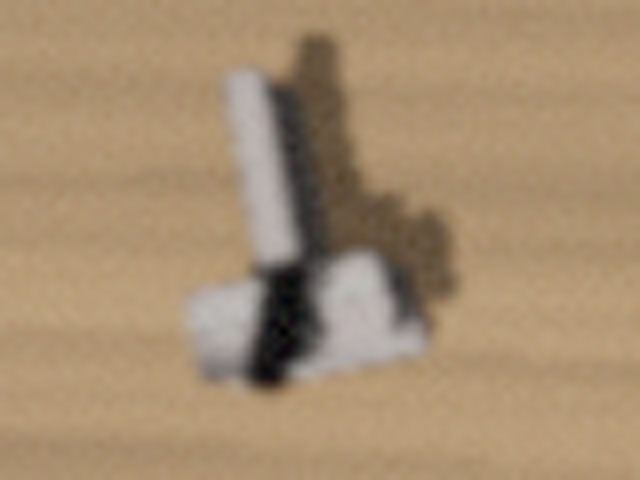

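View pics/zb.png

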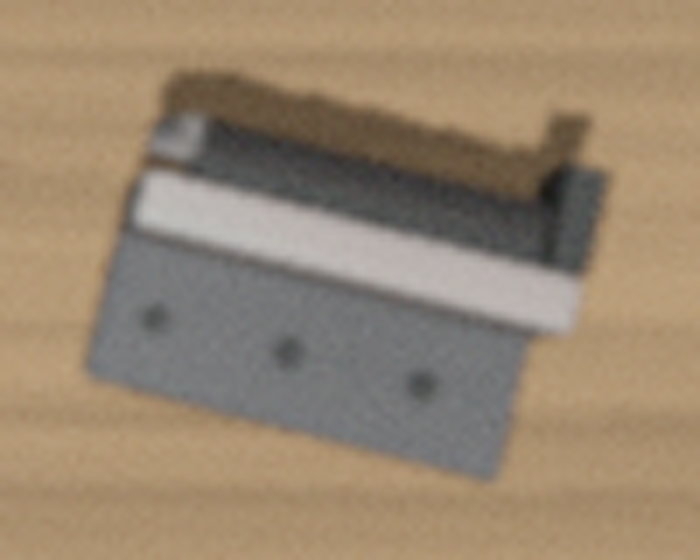

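View pics/zc.png

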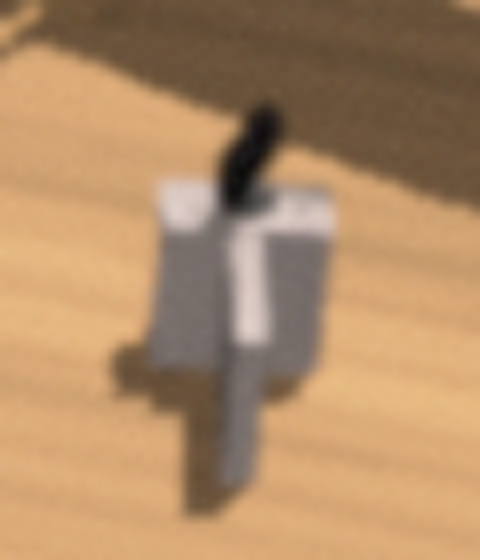

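View pics/zd.png

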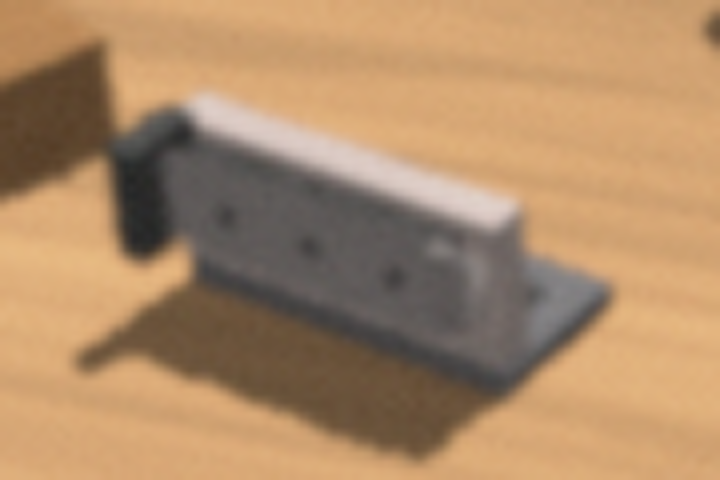

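```bash
cat > h.py <<'E'
import numpy as np,cv2
from scipy.optimize import least_squares
from bench import r
def proj(c,P):
    K=np.array(c["camera_matrix"]);E=np.array(c["extrinsics"]);p=P@E[:3,:3].T+E[:3,3]
    q=p@K.T; return q[:,:2]/q[:,2:]
def projf(c,P):
    K=np.array(c["camera_matrix"]);E=np.array(c["extrinsics"]);p=P@E[:3,:3].T+E[:3,3]
    rr=np.hypot(p[:,0],p[:,1]);th=np.arctan2(rr,p[:,2]);
    return np.c_[K[0,2]+K[0,0]*th*p[:,0]/rr,K[1,2]+K[1,1]*th*p[:,1]/rr]
def place(q,L):
    c,s=np.cos(q[2]),np.sin(q[2]);L=np.asarray(L,float)/1000
    return np.c_[q[0]+c*L[:,0]-s*L[:,1],q[1]+s*L[:,0]+c*L[:,1],L[:,2]]
def fit(obs,q0):
    # obs: list of (cal,projfun,local mm,pixels)
    def f(q): return np.concatenate([(pf(c,place(q,L))-np.array(px)).ravel() for c,pf,L,px in obs])
    s=least_squares(f,q0,loss="soft_l1"); return s.x,f(s.x).reshape(-1,2)
E
python3 - <<'E'
from h import *
T=r.calibration("top");S=r.calibration("scene")
z=lambda p,k,o:(np.array(p)+.5)/k-.5+np.array(o)
car,e=fit([(T,proj,[(92,6,64),(92,-6,64),(28,30,64),(0,30,64),(28,-30,64)],z([(228,75),(262,70),(188,298),(207,376),(380,250)],8,(200,190))),
 (S,proj,[(92,6,64),(92,-6,64),(28,30,64),(28,-30,64),(0,30,64),(0,-30,64)],z([(270,345),(235,345),(335,235),(157,230),(333,187),(157,183)],8,(370,170)))],[.5,.2,.1])
print(np.round(car,4));print(np.round(e,1).tolist())
jig,e=fit([(T,proj,[(-8,70,80),(-28,70,80),(30,-85,86),(-8,-85,86),(-82,70,14),(-82,-70,14)],z([(148,170),(135,232),(607,170),(580,275),(88,372),(493,478)],7,(340,195))),
(S,proj,[(-8,70,80),(-28,70,80),(30,-85,86),(30,-85,34),(-8,70,0)],z([(518,225),(522,200),(115,150),(130,255),(500,395)],8,(235,150)))],[.5,-.15,-.2])
print(np.round(jig,4));print(np.round(e,1).tolist())
print("mouth",place(jig,[(0,100,0),(0,-40,0)]))
E
```

```text
[0.4829 0.2306 0.2474]
[[-0.6, 0.1], [-0.1, -0.3], [-0.1, -0.4], [-0.3, 1.1], [-0.2, 0.2], [-0.2, 0.1], [-0.3, -0.1], [-0.5, 0.2], [0.1, -0.1], [-0.7, 0.4], [0.0, 0.0]]
[ 0.5198 -0.1388 -0.2101]
[[-0.4, 0.7], [-0.4, -0.1], [0.7, 0.1], [1.3, 0.5], [-0.3, 2.0], [-4.5, -0.3], [-2.6, 0.6], [0.7, 0.5], [-1.6, 0.1], [-1.6, 1.1], [1.1, 1.2]]
mouth [[ 0.54062148 -0.04095022  0.        ]
 [ 0.51142949 -0.17787293  0.        ]]
```

Request:
arm_command(rows=[0.005, -0.035, 0.018, 0, 0, 6, -1, 0.005, -0.035, 0.018, 0, 0, 6, -1, 0.005, -0.035, 0.018, 0, 0, 6, -1, 0.005, -0.035, 0.018, 0, 0, 6, -1, 0.005, -0.035, 0.018, 0, 0, 6, -1])

```text
clock: 0.57
tool_pos: [0.2687, 0.4257, 0.2691]
ee_rot: [-3.141, 0.001, 1.715]
ft_force: [0.3, 0.2, 0.6]
grip_width: 0.0953
```

Request:
arm_command(rows=[0.033, -0.024, 0.0, 0, 0, 6, -1, 0.033, -0.024, 0.0, 0, 0, 0, -1, 0.033, -0.024, 0.0, 0, 0, 0, -1, 0.033, -0.024, 0.0, 0, 0, 0, -1, 0.033, -0.024, 0.0, 0, 0, 0, -1])

```text
clock: 0.98
tool_pos: [0.4346, 0.3062, 0.2689]
ee_rot: [3.141, -0.0, 1.813]
ft_force: [-0.6, 0.5, 1.0]
grip_width: 0.0952
```

Request:
arm_command(rows=[0.033, -0.024, 0.0, 0, 0, 0, -1, 0.033, -0.024, 0.0, 0, 0, 0, -1, 0.03, -0.015, 0.0, 0, 0, 0, -1, 0, 0, 0, 0, 0, 0, -1, 0, 0, 0, 0, 0, 0, -1])

```text
clock: 1.4
tool_pos: [0.5303, 0.2436, 0.268]
ee_rot: [-3.14, -0.0, 1.81]
ft_force: [-0.2, 0.6, 0.8]
grip_width: 0.0952
```

```bash
python3 - <<'E'
from h import *
import pickle
st=r.state(); c=r.calibration("wrist"); im=r.get_image("wrist")[:,:,::-1]
print(st["clock"],st["tool_pos"],st["ee_rot"],st["joint_pos"],st["ft_force"])
pickle.dump(c,open("w1.pkl","wb"));cv2.imwrite("pics/w1.png",im)
E
```

```text
1.4 [0.53026016 0.24364927 0.26796028] [-3.13956439e+00 -1.47051501e-04  1.80997319e+00] [ 3.38541830e-01 -6.13497717e-02  1.69187645e+00  3.48112351e-04
  1.51306965e+00 -1.47145194e+00] [-0.18910899  0.61732868  0.82152013]
```

View pics/w1.png

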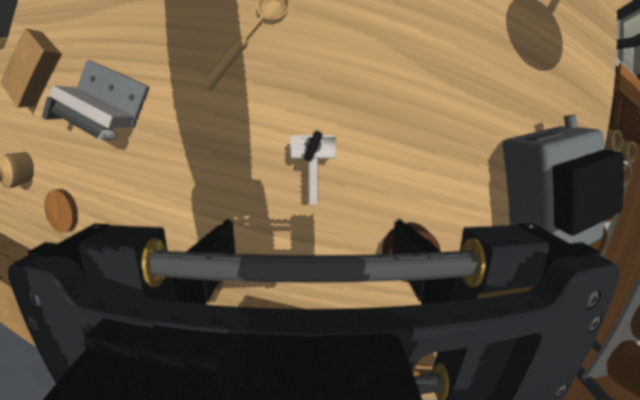

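```bash
python3 - <<'E'
import cv2
t=cv2.imread("pics/w1.png")
cv2.imwrite("pics/w1a.png",cv2.resize(t[120:215,270:355],None,fx=6,fy=6,interpolation=cv2.INTER_CUBIC))
cv2.imwrite("pics/w1b.png",cv2.resize(t[50:150,35:160],None,fx=6,fy=6,interpolation=cv2.INTER_CUBIC))
E
```

```text
(no output)
```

View pics/w1a.png

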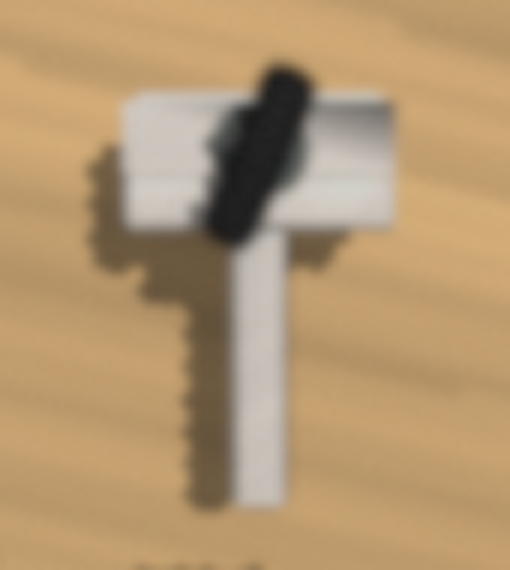

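View pics/w1b.png

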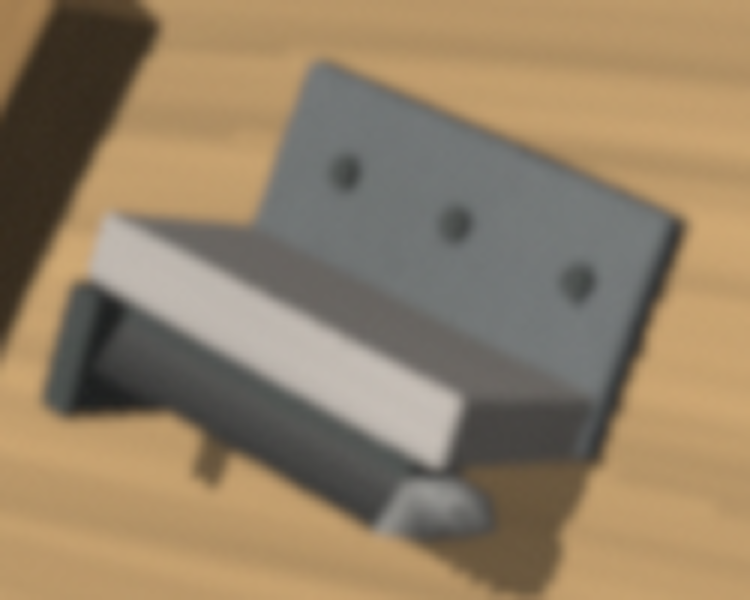

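```bash
python3 - <<'E'
from h import *
import pickle
W=pickle.load(open("w1.pkl","rb"))
z=lambda p,k,o:(np.array(p)+.5)/k-.5+np.array(o)
o=(W,projf,[(92,-6,64),(92,6,64),(28,-30,64),(28,30,64),(0,-30,64),(0,30,64)],z([(232,506),(287,507),(124,230),(394,228),(124,105),(392,97)],6,(270,120)))
car,e=fit([o],[.48,.23,.25]);print(np.round(car,4),np.round(e,1).tolist())
b=place(car,[(48,0,0)]);print("grasp",b)
k=projf(W,place(car,[(10,0,94),(30,0,94)]));m=z([(288,80),(228,232)],6,(270,120));print(k,m,m.mean(0))
v=m[1]-m[0];w=k[1]-k[0];print("bar cw",np.arctan2(v[1],v[0])-np.arctan2(w[1],w[0]))
o=(W,projf,[(-8,70,80),(-28,70,80),(-8,-70,80),(30,-85,86),(-8,-85,86)],z([(438,472),(465,397),(90,280),(52,410),(85,285)],6,(35,50)))
T=r.calibration("top");S=r.calibration("scene")
oT=(T,proj,[(-8,70,80),(-28,70,80),(30,-85,86),(-8,-85,86)],z([(148,170),(135,232),(607,170),(580,275)],7,(340,195)))
oS=(S,proj,[(-8,70,80),(-28,70,80),(30,-85,86),(30,-85,34)],z([(518,225),(522,200),(115,150),(130,255)],8,(235,150)))
for ob in ([o],[oT],[oT,oS,o]):
    jig,e=fit(ob,[.52,-.14,-.2]);print(np.round(jig,4),np.round(e,1).tolist())
E
```

```text
[0.4821 0.2314 0.247 ] [[0.4, 0.2], [-0.0, -0.0], [-0.1, -0.2], [-0.1, -0.2], [-0.5, -0.3], [0.3, 0.6]]
grasp [[0.52861787 0.24313743 0.        ]]
[[312.46261024 145.54811124]
 [312.58941185 161.68552566]] [[317.58333333 132.91666667]
 [307.58333333 158.25      ]] [312.58333333 145.58333333]
bar cw 0.38381840888818486
[ 0.5207 -0.1389 -0.2198] [[0.6, 0.0], [0.1, -0.0], [4.1, 2.7], [-2.3, -0.3], [-2.3, -0.8]]
[ 0.5205 -0.1381 -0.2113] [[-0.7, 0.4], [-0.7, -0.5], [0.4, -0.2], [1.0, 0.2]]
[ 0.5203 -0.1378 -0.2182] [[-0.8, 0.2], [-0.8, -0.6], [0.4, 0.1], [0.8, 0.5], [-2.4, 0.8], [0.9, 0.7], [-1.3, 0.1], [-1.3, 1.1], [1.1, -0.2], [0.6, -0.3], [4.4, 2.6], [-1.9, -0.4], [-1.9, -0.9]]
```

Request:
arm_command(rows=[-0.0015, -0.0005, -0.035, 0, 0, 0.4, -1, 0, 0, -0.035, 0, 0, 0, -1, 0, 0, -0.035, 0, 0, 0, -1, 0, 0, -0.035, 0, 0, 0, -1, 0, 0, 0, 0, 0, 0, -1])

```text
clock: 1.87
tool_pos: [0.5214, 0.2435, 0.1205]
ee_rot: [-3.127, 0.001, 1.822]
ft_force: [-0.4, -0.4, -1.8]
grip_width: 0.0951
```

```bash
python3 - <<'E'
from h import *
im=r.get_image("wrist")[:,:,::-1]
cv2.imwrite("pics/w2.png",im)
E
```

```text
(no output)
```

View pics/w2.png

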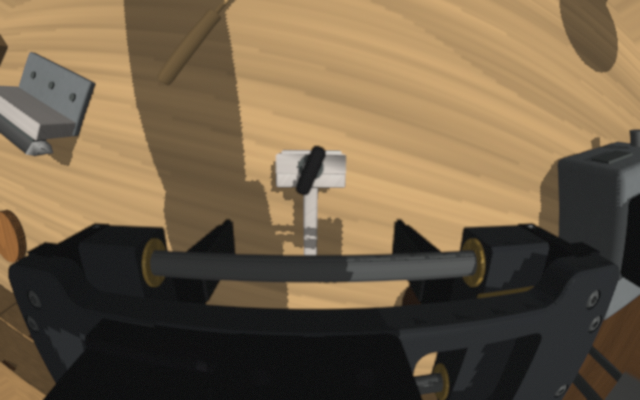

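Request:
arm_command(rows=[0, 0, -0.03, 0, 0, 0, -1, 0, 0, -0.02, 0, 0, 0, -1, 0, 0, 0, 0, 0, 0, -1, 0, 0, 0, 0, 0, 0, -1])

```text
clock: 2.25
tool_pos: [0.5284, 0.2451, 0.0809]
ee_rot: [3.14, -0.0, 1.821]
ft_force: [-0.3, -0.3, 0.6]
grip_width: 0.0949
```

Request:
arm_command(rows=[0, -0.0015, -0.02, 0, 0, 0, -1, 0, 0, -0.02, 0, 0, 0, -1, 0, 0, -0.015, 0, 0, 0, -1, 0, 0, 0, 0, 0, 0, -1, 0, 0, 0, 0, 0, 0, -1])

```text
clock: 2.67
tool_pos: [0.5293, 0.2435, 0.0263]
ee_rot: [3.139, -0.0, 1.82]
ft_force: [0.6, -0.1, 0.6]
grip_width: 0.095
```

Request:
arm_command(rows=[0, 0, 0, 0, 0, 0, 1, 0, 0, 0, 0, 0, 0, 1, 0, 0, 0, 0, 0, 0, 1, 0, 0, 0, 0, 0, 0, 1, 0, 0, 0, 0, 0, 0, 1], grip_force=50)

```text
clock: 3.08
tool_pos: [0.5285, 0.2429, 0.0247]
ee_rot: [3.141, -0.0, 1.82]
ft_force: [-0.7, 0.2, -0.2]
grip_width: 0.067
```

Request:
arm_command(rows=[0, 0, 0, 0, 0, 0, 1, 0, 0, 0, 0, 0, 0, 1, 0, 0, 0, 0, 0, 0, 1, 0, 0, 0, 0, 0, 0, 1, 0, 0, 0, 0, 0, 0, 1])

```text
clock: 3.5
tool_pos: [0.528, 0.2428, 0.0238]
ee_rot: [-3.141, 0.0, 1.82]
ft_force: [1.2, -0.3, -0.3]
grip_width: 0.0335
```

Request:
arm_command(rows=[0, 0, 0, 0, 0, 0, 1, 0, 0, 0, 0, 0, 0, 1, 0, 0, 0, 0, 0, 0, 1, 0, 0, 0, 0, 0, 0, 1, 0, 0, 0, 0, 0, 0, 1])

```text
clock: 3.92
tool_pos: [0.5281, 0.2428, 0.0239]
ee_rot: [-3.141, 0.0, 1.82]
ft_force: [-0.9, -0.1, -0.3]
grip_width: 0.0114
```

Request:
arm_command(rows=[0, 0, 0, 0, 0, 0, 1, 0, 0, 0, 0, 0, 0, 1])

```text
clock: 4.08
tool_pos: [0.5281, 0.2428, 0.0239]
ee_rot: [3.142, -0.0, 1.82]
ft_force: [0.2, -0.2, 0.2]
grip_width: 0.0111
```

Request:
arm_command(rows=[0, 0, 0.005, 0, 0, 0, 1, 0, 0, 0.01, 0, 0, 0, 1, 0, 0, 0.015, 0, 0, 0, 1, 0, 0, 0.015, 0, 0, 0, 1, 0, 0, 0.005, 0, 0, 0, 1])

```text
clock: 4.5
tool_pos: [0.5295, 0.2433, 0.0769]
ee_rot: [3.138, -0.0, 1.82]
ft_force: [1.2, -0.7, -3.9]
grip_width: 0.0113
```

Request:
arm_command(rows=[0.006, -0.015, 0, 0, 0, -2.6, 1, 0.007, -0.025, 0, 0, 0, -3, 1, 0.007, -0.03, 0, 0, 0, -3, 1, 0.007, -0.03, 0, 0, 0, -3, 1, 0.007, -0.03, 0, 0, 0, -3, 1])

```text
clock: 4.92
tool_pos: [0.5619, 0.1116, 0.0739]
ee_rot: [-3.141, 0.0, 1.563]
ft_force: [0.6, 0.1, -3.7]
grip_width: 0.011
```

Request:
arm_command(rows=[0.006, -0.03, 0, 0, 0, -3, 1, 0.007, -0.03, 0, 0, 0, -3, 1, 0.007, -0.03, 0, 0, 0, -3, 1, 0.007, -0.025, 0, 0, 0, -3, 1, 0.005, -0.019, 0, 0, 0, 0, 1])

```text
clock: 5.33
tool_pos: [0.5942, -0.0235, 0.0739]
ee_rot: [3.141, 0.0, 1.352]
ft_force: [-0.5, 0.1, -2.4]
grip_width: 0.0112
```

Request:
arm_command(rows=[0, 0, 0, 0, 0, 0, 1, 0, 0, 0, 0, 0, 0, 1, 0, 0, 0, 0, 0, 0, 1])

```text
clock: 5.58
tool_pos: [0.5936, -0.0208, 0.0736]
ee_rot: [-3.141, -0.0, 1.355]
ft_force: [-0.3, -0.5, -3.3]
grip_width: 0.0109
```

```bash
python3 - <<'E'
from h import *
import pickle
st=r.state(); c=r.calibration("wrist"); im=r.get_image("wrist")[:,:,::-1]
print(st["clock"],st["tool_pos"],st["ee_rot"],st["joint_pos"],st["ft_force"])
pickle.dump(c,open("w3.pkl","wb"));cv2.imwrite("pics/w3.png",im)
im=r.get_image("top")[:,:,::-1];cv2.imwrite("pics/t3.png",im)
im=r.get_image("scene")[:,:,::-1];cv2.imwrite("pics/s3.png",im)
E
```

```text
5.5833 [ 0.59360322 -0.02081553  0.07363592] [-3.14064318e+00 -3.33219869e-04  1.35548191e+00] [-1.25646576e-01  9.04435415e-02  1.87024301e+00  4.50561887e-04
  1.18182196e+00 -1.48129971e+00] [-0.29617946 -0.50391364 -3.26516449]
```

View pics/w3.png

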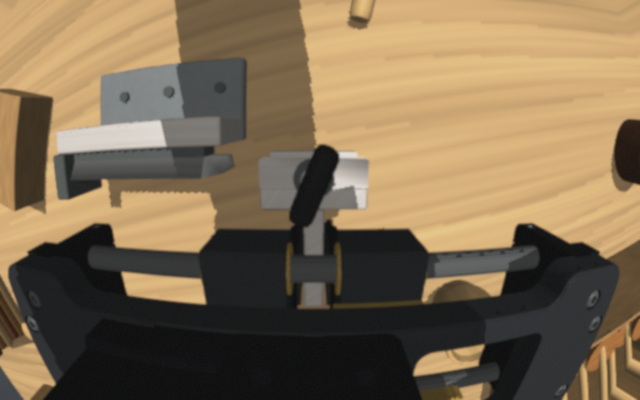

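View pics/s3.png

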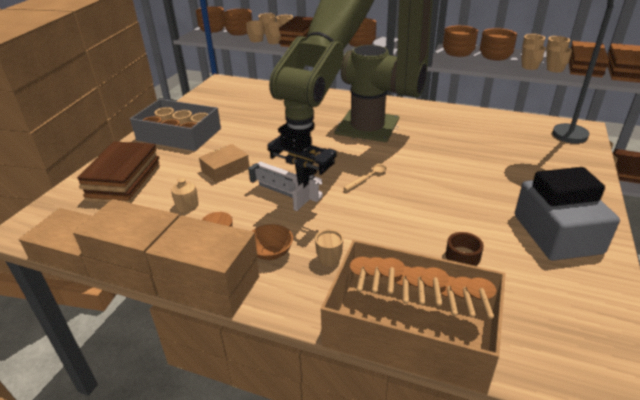

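```bash
python3 - <<'E'
import cv2
t=cv2.imread("pics/w3.png")
cv2.imwrite("pics/w3a.png",cv2.resize(t[140:220,250:380],None,fx=6,fy=6,interpolation=cv2.INTER_CUBIC))
cv2.imwrite("pics/w3b.png",cv2.resize(t[50:205,50:250],None,fx=4,fy=4,interpolation=cv2.INTER_CUBIC)[:600])
E
```

```text
(no output)
```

View pics/w3a.png

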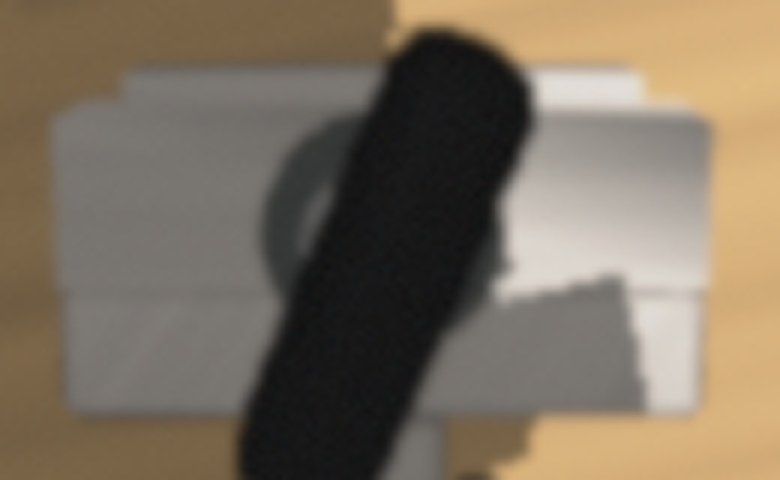

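View pics/w3b.png

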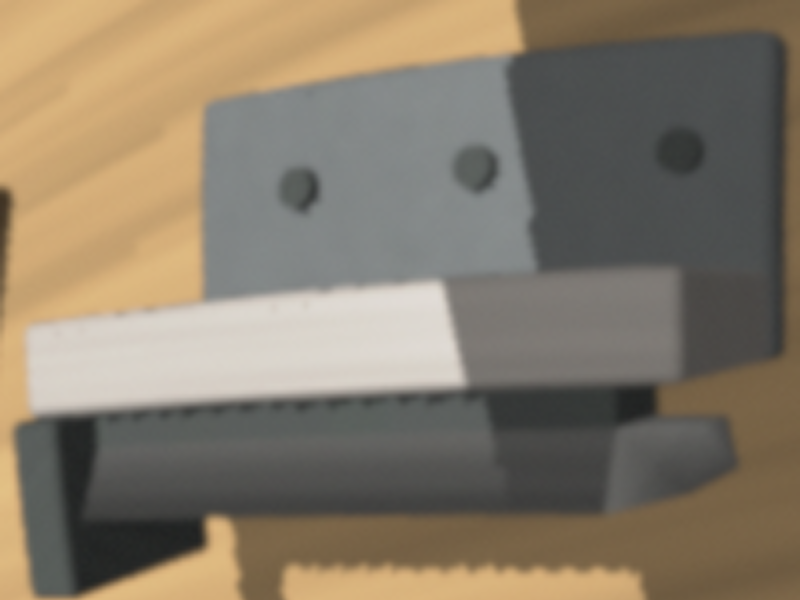

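```bash
python3 - <<'E'
from h import *
import pickle
W=pickle.load(open("w3.pkl","rb"));W1=pickle.load(open("w1.pkl","rb"));T=r.calibration("top");S=r.calibration("scene")
z=lambda p,k,o:(np.array(p)+.5)/k-.5+np.array(o)
z3=lambda p:z(p,4,(50,50))
def obs(yp,ym):
    A=[(W,projf,[(14,55,80),(14,-70,80),(11,70,76.5),(-8,-85,86),(30,-85,86),(30,-70,86)],z3([(603,512),(85,518),(737,465),(18,425),(35,596),(75,596)])),
     (W,projf,[(-8,yp,80),(-28,yp,80),(-8,ym,80),(-28,ym,80)],z3([(681,380),(681,268),(33,414),(27,327)]))]
    B=[(T,proj,[(-8,yp,80),(-28,yp,80),(30,-85,86),(-8,-85,86)],z([(148,170),(135,232),(607,170),(580,275)],7,(340,195)))]
    C=[(S,proj,[(-8,yp,80),(-28,yp,80),(30,-85,86),(30,-85,34)],z([(518,225),(522,200),(115,150),(130,255)],8,(235,150)))]
    D=[(W1,projf,[(-8,yp,80),(-28,yp,80),(-8,ym,80),(30,-85,86),(-8,-85,86)],z([(438,472),(465,397),(90,280),(52,410),(85,285)],6,(35,50)))]
    return A,B,C,D
def run(sel):
    def f(q):
        o=obs(q[3]*1000,q[4]*1000)
        return np.concatenate([(pf(c,place(q[:3],L))-np.array(px)).ravel() for i in sel for c,pf,L,px in o[i]])
    s=least_squares(f,[.52,-.14,-.2,.07,-.07],loss="soft_l1");print(sel,np.round(s.x,4),np.round(f(s.x).reshape(-1,2),1).tolist())
    return s.x
run([0]);run([1]);run([0,1]);run([0,3]);q=run([0,1,2,3])
# carriage in hand: from w3, relative to TCP; z underside = .0736-.0239
st=r.state();dz=49.7
z6=lambda p:z(p,6,(250,140))
# channel top corners z=64; 
o=[(W,projf,[(28,-30,64+dz),(28,30,64+dz),(0,-30,64+dz),(0,30,64+dz)],z6([(70,412),(700,412),(52,115),(712,115)]))]
c,e=fit(o,[.55,-.02,-.215]);print("car",np.round(c,4),np.round(e,1).tolist())
tp=st["tool_pos"];d=tp[:2]-c[:2];print("tcp in car",d@[np.cos(c[2]),np.sin(c[2])],d@[-np.sin(c[2]),np.cos(c[2])],st["ee_rot"][2]-np.pi/2)
E
```

```text
[0] [ 0.5201 -0.1379 -0.2278  0.0687 -0.0846] [[2.1, -0.2], [0.4, -0.1], [-9.6, 6.3], [-1.3, -1.3], [-0.2, 0.6], [0.9, 0.8], [0.2, 0.2], [-0.2, -1.8], [-0.1, 0.6], [-0.0, -1.2]]
[1] [ 0.5208 -0.1364 -0.2162  0.0665 -0.07  ] [[0.0, 0.4], [-0.0, -0.4], [-0.3, -0.2], [0.3, 0.2]]
[0, 1] [ 0.5202 -0.1376 -0.2272  0.0683 -0.0849] [[2.5, -0.3], [0.7, -0.1], [-9.1, 6.2], [-1.0, -1.2], [0.0, 0.6], [1.2, 0.9], [0.1, 0.1], [-0.3, -1.9], [-0.0, 0.6], [-0.0, -1.2], [-0.1, 0.2], [-0.3, -0.7], [0.3, 0.5], [0.7, 0.9]]
[0, 3] [ 0.5203 -0.1374 -0.2274  0.0681 -0.0851] [[2.9, -0.1], [0.9, 0.0], [-8.8, 6.4], [-0.8, -1.1], [0.2, 0.7], [1.4, 1.0], [0.2, 0.3], [-0.3, -1.7], [0.0, 0.7], [0.0, -1.1], [0.4, -0.2], [-0.1, -0.2], [-0.1, -0.4], [-1.8, -0.8], [-1.6, -1.3]]
[0, 1, 2, 3] [ 0.5204 -0.1369 -0.227   0.0676 -0.0855] [[3.5, -0.3], [1.3, -0.0], [-8.1, 6.2], [-0.5, -1.2], [0.6, 0.7], [1.8, 1.0], [0.1, 0.2], [-0.3, -1.8], [0.0, 0.7], [0.0, -1.1], [-0.1, 0.2], [-0.3, -0.7], [0.0, 0.4], [0.4, 0.8], [-2.9, 0.8], [0.5, 0.7], [-1.0, -0.0], [-0.9, 1.1], [0.4, -0.3], [-0.1, -0.3], [-0.1, -0.4], [-1.6, -0.8], [-1.5, -1.2]]
car [ 0.5469 -0.01   -0.2136] [[-1.1, 0.1], [0.5, 0.0], [0.0, 0.0], [0.3, -0.1]]
tcp in car 0.047863197376911776 -1.2164005230488513e-05 -0.21383391803544116
```

```bash
python3 - <<'E'
from h import *
import pickle
W=pickle.load(open("w3.pkl","rb"));T=r.calibration("top")
z=lambda p,k,o:(np.array(p)+.5)/k-.5+np.array(o)
z3=lambda p:z(p,4,(50,50))
def run(full):
  def f(q):
    yp,ym=q[3]*1000,q[4]*1000;bp,bm=q[5]*1000,q[6]*1000
    o=[(W,projf,[(14,55,80),(14,-70,80),(-8,-85,86),(30,-85,86),(30,-70,86),(-8,yp,80),(-28,yp,80),(-8,ym,80),(-28,ym,80),(-82,bp,14),(-82,bm,14)],z3([(603,512),(85,518),(18,425),(35,596),(75,596),(681,380),(681,268),(33,414),(27,327),(783,38),(207,103)])),
     (T,proj,[(-8,yp,80),(-28,yp,80),(30,-85,86),(-8,-85,86),(-82,bp,14),(-82,bm,14)],z([(148,170),(135,232),(607,170),(580,275),(88,372),(493,478)],7,(340,195)))]
    return np.concatenate([(pf(c,place(q[:3],L))-np.array(px)).ravel() for c,pf,L,px in o[:full]])
  s=least_squares(f,[.52,-.14,-.2,.07,-.07,.07,-.07],loss="soft_l1");print(np.round(s.x,4),np.round(f(s.x).reshape(-1,2),1).tolist())
  return s.x
run(1);q=run(2)
print(projf(W,place(q,[(11,70,76.5),(11,70,43.5),(0,70,69),(11,70,60),(14,55,80),(0,70,51),(-82,70,14)]))*4-200)
E
```

```text
[ 0.5204 -0.1388 -0.231   0.0694 -0.0839  0.0714 -0.0833] [[1.0, 0.7], [-0.2, 0.2], [-1.8, -1.0], [-0.8, 0.8], [0.3, 1.1], [0.2, 1.2], [-0.2, -0.8], [-0.1, 0.8], [0.0, -1.0], [-0.0, -2.7], [-0.2, -1.3]]
[ 0.5205 -0.1385 -0.2302  0.0691 -0.0842  0.071  -0.0835] [[1.4, 0.7], [0.1, 0.3], [-1.6, -0.8], [-0.6, 0.9], [0.6, 1.3], [0.1, 1.2], [-0.3, -0.8], [-0.0, 0.9], [0.0, -0.9], [-0.3, -2.7], [-0.1, -1.1], [-0.1, -0.1], [-0.2, -1.0], [0.7, 0.5], [1.0, 0.9], [-1.3, 0.9], [-0.1, 1.2]]
[[694.52455415 492.6303276 ]
 [741.2455695  465.6445442 ]
 [704.3931576  423.95548947]
 [719.4584804  478.18108356]
 [607.29412809 513.34607302]
 [730.22366784 413.78272224]
 [775.93087181  26.0323392 ]]
```

Request:
arm_command(rows=[0.0024, -0.0019, 0, 0, 0, -0.6, 1, 0, 0, -0.011, 0, 0, 0, 1, 0, 0, -0.0107, 0, 0, 0, 1, 0, 0, 0, 0, 0, 0, 1, 0, 0, 0, 0, 0, 0, 1])

```text
clock: 6.15
tool_pos: [0.5949, -0.0228, 0.0501]
ee_rot: [-3.138, 0.0, 1.345]
ft_force: [0.5, -0.6, -3.3]
grip_width: 0.0113
```

```bash
python3 - <<'E'
from h import *
import pickle
st=r.state(); c=r.calibration("wrist"); im=r.get_image("wrist")[:,:,::-1]
print(st["clock"],st["tool_pos"],st["ee_rot"],st["ft_force"])
pickle.dump(c,open("w4.pkl","wb"));cv2.imwrite("pics/w4.png",im)
cv2.imwrite("pics/w4z.png",cv2.resize(im[60:210,120:380],None,fx=3,fy=3,interpolation=cv2.INTER_CUBIC))
im=r.get_image("scene")[:,:,::-1]
cv2.imwrite("pics/s4z.png",cv2.resize(im[150:220,240:340],None,fx=7,fy=7,interpolation=cv2.INTER_CUBIC))
E
```

```text
6.15 [ 0.59489174 -0.02276903  0.05012794] [-3.13778257e+00  3.52749444e-04  1.34531535e+00] [ 0.48279578 -0.57359491 -3.29632407]
```

View pics/w4z.png

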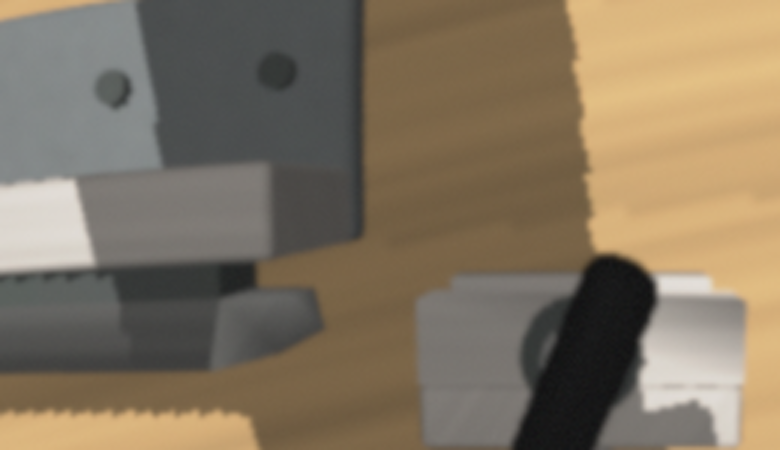

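View pics/s4z.png

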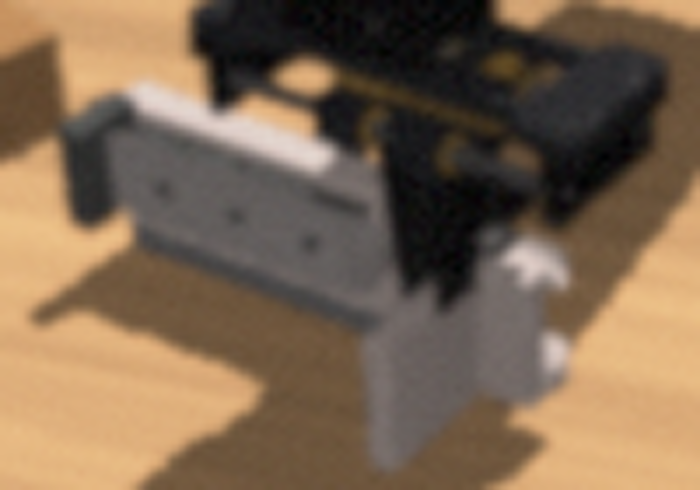

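```bash
python3 - <<'E'
from h import *
import pickle
W=pickle.load(open("w4.pkl","rb"))
L=[(14,55,80),(11,70,43.5),(-8,69.5,80),(-28,69.5,80),(-8,70,14),(-82,70,14)]
m=(np.array([(212,370),(324,327),(270,260),(268,163),(360,238),(358,2)])+.5)/3-.5+[120,60]
for q in ([.5205,-.1387,-.226],[.5205,-.1387,-.23],[.5205,-.1387,-.218]):
    print(q,np.round(projf(W,place(q,L))-m,1).tolist())
for yw in (-.218,-.226,-.23):
    s=least_squares(lambda t:(projf(W,place([t[0],t[1],yw],L[:4]))-m[:4]).ravel(),[.52,-.138]);q=[*s.x,yw]
    t=place(q,[(47.6,130,0)])[0];print(np.round(q,4),np.round(s.fun.reshape(-1,2),1).tolist(),"tcp130",np.round(t,4))
st=r.state();c,e=fit([(W,projf,[(28,-30,90.2),(28,30,90.2),(0,-30,90.2),(0,30,90.2)],(np.array([(424,446),(740,448),(416,300),(747,300)])+.5)/3-.5+[120,60])],[.55,-.02,-.22]);print(c,e)
E
```

```text
[0.5205, -0.1387, -0.226] [[0.3, 0.2], [1.2, 0.5], [0.9, 0.2], [0.7, -1.2], [-1.9, 1.3], [-1.4, -11.0]]
[0.5205, -0.1387, -0.23] [[0.2, 0.6], [1.1, 0.9], [1.0, 0.6], [0.8, -0.8], [-1.9, 1.6], [-1.1, -10.7]]
[0.5205, -0.1387, -0.218] [[0.4, -0.5], [1.2, -0.3], [0.8, -0.8], [0.3, -2.1], [-2.0, 0.6], [-2.2, -11.6]]
[ 0.521  -0.1393 -0.218 ] [[-0.2, 0.5], [0.6, 0.6], [0.1, 0.2], [-0.4, -1.1]] tcp130 [ 0.5955 -0.0227  0.    ]
[ 0.5204 -0.1392 -0.226 ] [[-0.5, 0.3], [0.5, 0.6], [0.1, 0.3], [-0.1, -1.1]] tcp130 [ 0.596  -0.0232  0.    ]
[ 0.5202 -0.1392 -0.23  ] [[-0.6, 0.3], [0.4, 0.6], [0.1, 0.3], [0.0, -1.1]] tcp130 [ 0.5962 -0.0234  0.    ]
[ 0.54883637 -0.01147345 -0.22678793] [[-0.74940047  0.54887509]
 [ 0.42713678  0.08601988]
 [ 0.21461825 -0.36382918]
 [-0.01395166 -0.15650197]]
```

Request:
arm_command(rows=[-0.0022, -0.0097, 0, 0, 0, 0, 1, -0.0022, -0.0097, 0, 0, 0, 0, 1, 0, 0, 0, 0, 0, 0, 1, 0, 0, 0, 0, 0, 0, 1, 0, 0, 0, 0, 0, 0, 1])

```text
clock: 6.67
tool_pos: [0.5922, -0.0429, 0.0525]
ee_rot: [3.141, -0.0, 1.344]
ft_force: [0.2, -0.4, -3.5]
grip_width: 0.0114
```

Request:
arm_command(rows=[-0.0016, -0.0049, -0.0004, 0, 0, 0, 1, -0.0011, -0.0049, 0, 0, 0, 0, 1, -0.0011, -0.0049, 0, 0, 0, 0, 1, 0, 0, 0, 0, 0, 0, 1, 0, 0, 0, 0, 0, 0, 1])

```text
clock: 7.08
tool_pos: [0.5882, -0.0575, 0.0518]
ee_rot: [-3.142, -0.0, 1.344]
ft_force: [0.8, -0.5, -2.7]
grip_width: 0.0109
```

Request:
arm_command(rows=[-0.0011, -0.0049, 0, 0, 0, 0, 1, -0.0011, -0.0049, 0, 0, 0, 0, 1, -0.0011, -0.0049, 0, 0, 0, 0, 1, 0, 0, 0, 0, 0, 0, 1, 0, 0, 0, 0, 0, 0, 1])

```text
clock: 7.5
tool_pos: [0.5849, -0.0723, 0.0519]
ee_rot: [3.142, -0.0, 1.344]
ft_force: [0.5, 0.5, -3.0]
grip_width: 0.0112
```

Request:
arm_command(rows=[-0.0011, -0.0049, 0, 0, 0, 0, 1, -0.0011, -0.0049, 0, 0, 0, 0, 1, -0.0011, -0.0049, 0, 0, 0, 0, 1, 0, 0, 0, 0, 0, 0, 1, 0, 0, 0, 0, 0, 0, 1])

```text
clock: 7.92
tool_pos: [0.5816, -0.087, 0.0519]
ee_rot: [3.142, 0.0, 1.344]
ft_force: [-0.1, -0.0, -3.3]
grip_width: 0.011
```

```bash
python3 - <<'E'
from h import *
im=r.get_image("wrist")[:,:,::-1]
cv2.imwrite("pics/w5z.png",cv2.resize(im[60:210,120:380],None,fx=3,fy=3,interpolation=cv2.INTER_CUBIC))
E
```

```text
(no output)
```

View pics/w5z.png

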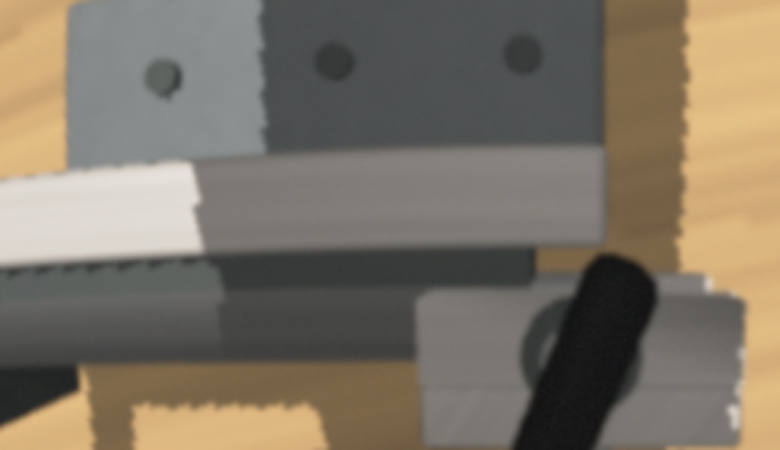

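Request:
arm_command(rows=[-0.0016, -0.0068, 0, 0, 0, 0, 1, -0.0016, -0.0068, 0, 0, 0, 0, 1, -0.0016, -0.0068, 0, 0, 0, 0, 1, -0.0016, -0.0068, 0, 0, 0, 0, 1, 0, 0, 0, 0, 0, 0, 1])

```text
clock: 8.38
tool_pos: [0.5749, -0.1154, 0.0519]
ee_rot: [3.142, 0.001, 1.344]
ft_force: [-0.3, 1.2, -3.0]
grip_width: 0.0111
```

Request:
arm_command(rows=[-0.0016, -0.0068, 0, 0, 0, 0, 1, -0.0016, -0.0068, 0, 0, 0, 0, 1, -0.0016, -0.0068, 0, 0, 0, 0, 1, -0.0016, -0.0068, 0, 0, 0, 0, 1, 0, 0, 0, 0, 0, 0, 1])

```text
clock: 8.8
tool_pos: [0.5686, -0.1424, 0.0519]
ee_rot: [3.141, 0.001, 1.344]
ft_force: [-0.1, -1.1, -3.3]
grip_width: 0.0112
```

Request:
arm_command(rows=[-0.0016, -0.0068, 0, 0, 0, 0, 1, -0.0016, -0.0068, 0, 0, 0, 0, 1, -0.0016, -0.0068, 0, 0, 0, 0, 1, -0.0016, -0.0068, 0, 0, 0, 0, 1, 0, 0, 0, 0, 0, 0, 1])

```text
clock: 9.22
tool_pos: [0.5622, -0.1696, 0.0519]
ee_rot: [3.141, 0.001, 1.344]
ft_force: [-0.1, 0.9, -3.1]
grip_width: 0.0108
```

Request:
arm_command(rows=[-0.0011, -0.0049, 0, 0, 0, 0, 1, -0.0011, -0.0049, 0, 0, 0, 0, 1, -0.0011, -0.0049, 0, 0, 0, 0, 1, 0, 0, 0, 0, 0, 0, 1, 0, 0, 0, 0, 0, 0, 1])

```text
clock: 9.63
tool_pos: [0.5591, -0.1832, 0.0519]
ee_rot: [3.142, 0.0, 1.345]
ft_force: [0.1, -0.4, -2.7]
grip_width: 0.0114
```

Request:
arm_command(rows=[-0.0004, -0.0016, 0, 0, 0, 0, 1, -0.0004, -0.0016, 0, 0, 0, 0, 1, 0, 0, 0, 0, 0, 0, 1])

```text
clock: 9.88
tool_pos: [0.5583, -0.1862, 0.0519]
ee_rot: [3.142, 0.0, 1.345]
ft_force: [-1.3, 0.1, -3.5]
grip_width: 0.0114
```

Request:
arm_command(rows=[-0.0003, -0.001, 0, 0, 0, 0, 1, 0, 0, 0, 0, 0, 0, 1, 0, 0, 0, 0, 0, 0, 1])

```text
clock: 10.13
tool_pos: [0.558, -0.1871, 0.0518]
ee_rot: [-3.142, 0.0, 1.345]
ft_force: [0.6, 0.1, -4.0]
grip_width: 0.0111
```

Request:
arm_command(rows=[-0.0003, -0.001, 0, 0, 0, 0, 1, 0, 0, 0, 0, 0, 0, 1, 0, 0, 0, 0, 0, 0, 1])

```text
clock: 10.38
tool_pos: [0.5578, -0.1881, 0.0519]
ee_rot: [3.142, -0.0, 1.345]
ft_force: [-0.5, 0.1, -2.9]
grip_width: 0.0112
```

Request:
arm_command(rows=[-0.0002, -0.001, 0, 0, 0, 0, 1, 0, 0, 0, 0, 0, 0, 1, 0, 0, 0, 0, 0, 0, 1])

```text
clock: 10.63
tool_pos: [0.5575, -0.1892, 0.0518]
ee_rot: [-3.142, 0.0, 1.345]
ft_force: [-0.7, -0.2, -2.5]
grip_width: 0.0108
```

Request:
arm_command(rows=[-0.0002, -0.001, 0, 0, 0, 0, 1, 0, 0, 0, 0, 0, 0, 1, 0, 0, 0, 0, 0, 0, 1])

```text
clock: 10.88
tool_pos: [0.5576, -0.1895, 0.0519]
ee_rot: [3.141, -0.001, 1.345]
ft_force: [1.8, 3.5, -2.6]
grip_width: 0.0109
```

Request:
arm_command(rows=[-0.0002, -0.001, 0, 0, 0, 0, 1, 0, 0, 0, 0, 0, 0, 1, 0, 0, 0, 0, 0, 0, 1])

```text
clock: 11.13
tool_pos: [0.5577, -0.1896, 0.052]
ee_rot: [3.141, -0.003, 1.345]
ft_force: [1.9, 6.5, -1.8]
grip_width: 0.0107
```

```bash
python3 - <<'E'
from h import *
im=r.get_image("wrist")[:,:,::-1]
cv2.imwrite("pics/w6z.png",cv2.resize(im[60:240,180:440],None,fx=3,fy=3,interpolation=cv2.INTER_CUBIC))
E
```

```text
(no output)
```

View pics/w6z.png

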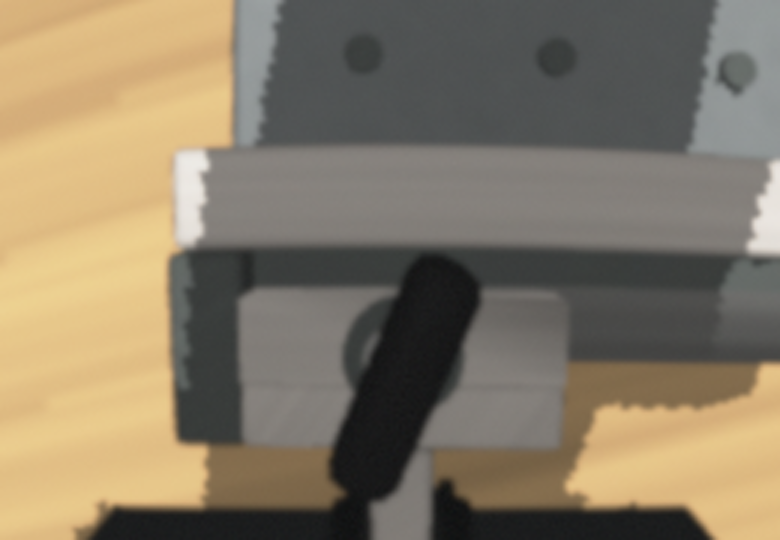

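Request:
arm_command(rows=[0.0002, 0.001, -0.0005, 0, 0, 0, 1, 0, 0, 0, 0, 0, 0, -1, 0, 0, 0, 0, 0, 0, -1, 0, 0, 0, 0, 0, 0, -1, 0, 0, 0, 0, 0, 0, -1])

```text
clock: 11.6
tool_pos: [0.5577, -0.1909, 0.052]
ee_rot: [3.141, 0.001, 1.345]
ft_force: [0.2, -0.2, 0.0]
grip_width: 0.0327
```

Request:
arm_command(rows=[0, 0, 0, 0, 0, 0, -1, 0, 0, 0, 0, 0, 0, -1, 0, 0, 0, 0, 0, 0, -1, 0, 0, 0, 0, 0, 0, -1])

```text
clock: 11.93
tool_pos: [0.5573, -0.1902, 0.0514]
ee_rot: [-3.142, 0.0, 1.345]
ft_force: [0.5, 0.3, 0.3]
grip_width: 0.059
```

Request:
arm_command(rows=[0, 0, 0.02, 0, 0, 0, -1, 0, 0, 0.03, 0, 0, 0, -1, 0, 0, 0.03, 0, 0, 0, -1, 0, 0, 0.03, 0, 0, 0, -1, 0, 0, 0, 0, 0, 0, -1])

```text
clock: 12.35
tool_pos: [0.5613, -0.1919, 0.1695]
ee_rot: [3.129, 0.003, 1.345]
ft_force: [0.6, -0.8, 0.6]
grip_width: 0.0916
```

```bash
python3 - <<'E'
from h import *
import pickle
st=r.state(); c=r.calibration("wrist"); im=r.get_image("wrist")[:,:,::-1]
print(st["clock"],st["tool_pos"],st["ee_rot"],st["joint_pos"],st["ft_force"])
pickle.dump(c,open("w7.pkl","wb"))
cv2.imwrite("pics/w7z.png",cv2.resize(im[60:240,180:440],None,fx=3,fy=3,interpolation=cv2.INTER_CUBIC))
E
```

```text
12.35 [ 0.56125594 -0.19185173  0.16945877] [3.12939198e+00 2.50975500e-03 1.34517741e+00] [-4.19804078e-01 -3.31328211e-03  1.79941633e+00 -1.11259613e-04
  1.33303396e+00 -1.76497127e+00] [ 0.62722773 -0.81950323  0.59633044]
```

View pics/w7z.png

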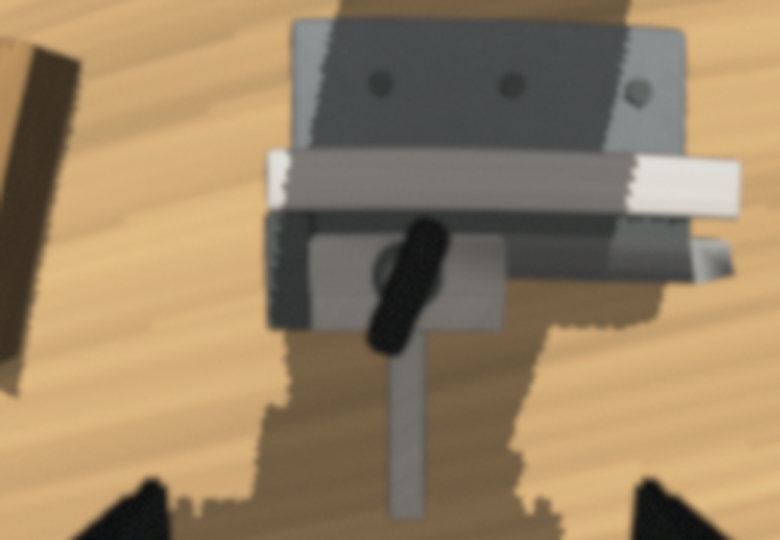

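Request:
arm_command(rows=[-0.01, 0.003, 0, 0, 0, -5.5, -1, -0.01, 0.003, 0, 0, 0, -5.5, -1, -0.01, 0.003, 0, 0, 0, -5.5, -1, -0.006, 0, 0, 0, 0, -5.5, -1, 0, 0, 0, 0, 0, 0, -1])

```text
clock: 12.82
tool_pos: [0.5198, -0.1806, 0.1597]
ee_rot: [-3.139, 0.001, 0.959]
ft_force: [0.8, -0.1, -0.3]
grip_width: 0.0951
```

Request:
arm_command(rows=[0, 0, 0, 0, 0, 0, -1, 0, 0, 0, 0, 0, 0, -1])

```text
clock: 12.98
tool_pos: [0.5213, -0.181, 0.1606]
ee_rot: [-3.141, 0.0, 0.963]
ft_force: [-1.0, 0.2, -0.1]
grip_width: 0.0951
```

```bash
python3 - <<'E'
from h import *
import pickle
st=r.state(); c=r.calibration("wrist"); im=r.get_image("wrist")[:,:,::-1]
print(st["clock"],st["tool_pos"],st["ee_rot"],st["joint_pos"],st["ft_force"])
pickle.dump(c,open("w8.pkl","wb"))
cv2.imwrite("pics/w8z.png",cv2.resize(im[100:280,180:440],None,fx=3,fy=3,interpolation=cv2.INTER_CUBIC))
print(projf(c,np.array([[.5211,-.1812,.121]])))
E
```

```text
12.9833 [ 0.5212914  -0.18104128  0.1606352 ] [-3.14072857e+00  1.39129684e-04  9.63100669e-01] [-4.31554607e-01 -8.04269210e-02  1.88903139e+00  1.48531130e-05
  1.33386328e+00 -1.39465871e+00] [-0.97484594  0.24068575 -0.13441945]
[[312.7371245  205.60110284]]
```

View pics/w8z.png

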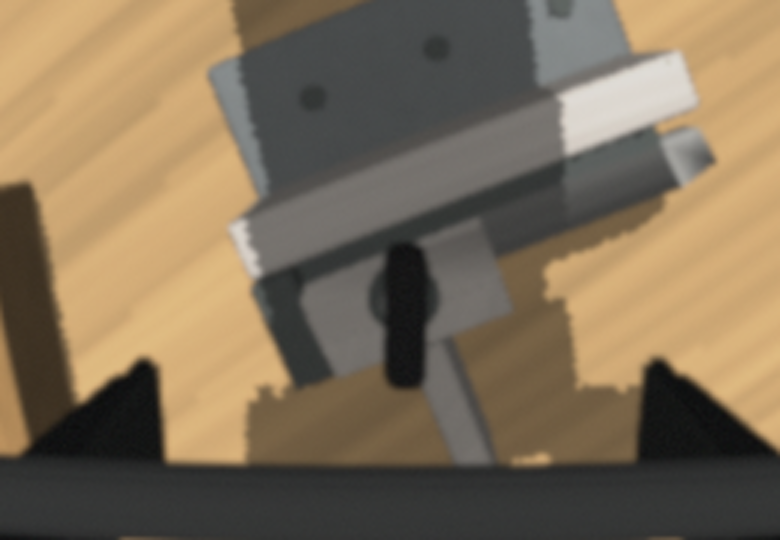

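Request:
arm_command(rows=[0, 0, -0.02, 0, 0, 0, -1, 0, 0, -0.02, 0, 0, 0, -1, 0, 0, -0.0145, 0, 0, 0, 0.3, 0, 0, -0.007, 0, 0, 0, 0.3, 0, 0, 0, 0, 0, 0, 0.3])

```text
clock: 13.45
tool_pos: [0.5201, -0.1805, 0.0974]
ee_rot: [-3.137, 0.001, 0.962]
ft_force: [0.3, 0.1, 0.5]
grip_width: 0.0802
```

Request:
arm_command(rows=[0, 0, 0, 0, 0, 0, 0.3, 0, 0, 0, 0, 0, 0, 0.3, 0, 0, 0, 0, 0, 0, 1, 0, 0, 0, 0, 0, 0, 1, 0, 0, 0, 0, 0, 0, 1], grip_force=30)

```text
clock: 13.87
tool_pos: [0.5219, -0.1813, 0.1008]
ee_rot: [3.14, -0.0, 0.961]
ft_force: [-0.5, 0.3, 0.4]
grip_width: 0.0472
```

Request:
arm_command(rows=[0, 0, 0, 0, 0, 0, 1, 0, 0, 0, 0, 0, 0, 1, 0, 0, 0, 0, 0, 0, 1, 0, 0, 0, 0, 0, 0, 1, 0, 0, 0, 0, 0, 0, 1])

```text
clock: 14.28
tool_pos: [0.5213, -0.1811, 0.0998]
ee_rot: [-3.142, 0.0, 0.961]
ft_force: [-0.7, 0.3, -0.2]
grip_width: 0.014
```

Request:
arm_command(rows=[0, 0, 0, 0, 0, 0, 1, 0, 0, 0, 0, 0, 0, 1, 0, 0, 0, 0, 0, 0, 1, 0, 0, 0, 0, 0, 0, 1])

```text
clock: 14.62
tool_pos: [0.5214, -0.1811, 0.0998]
ee_rot: [-3.142, 0.0, 0.961]
ft_force: [0.4, 0.7, -0.1]
grip_width: 0.0005
```

Request:
arm_command(rows=[0, 0, 0, 0, 0, -4, 1, 0, 0, 0, 0, 0, -4, 1, 0, 0, 0, 0, 0, -4, 1, 0, 0, 0, 0, 0, -4, 1, 0, 0, 0, 0, 0, -4, 1])

```text
clock: 15.03
tool_pos: [0.5214, -0.1811, 0.0998]
ee_rot: [-3.142, 0.0, 0.609]
ft_force: [0.8, -0.2, -0.1]
grip_width: 0.0003
```

```bash
python3 - <<'E'
from h import *
s=r.state();print(s["tool_pos"],s["ft_force"],s["torque"],s["grip_width"],s["joint_pos"][5])
E
```

```text
[ 0.52138641 -0.18108159  0.09983777] [ 0.81467001 -0.18680012 -0.06796705] [-0.00677412 -0.04003726  0.01985428] 0.00032125283912931064 -1.0401918528442549
```

```bash
python3 - <<'E'
from h import *
im=r.get_image("wrist")[:,:,::-1]
cv2.imwrite("pics/w9z.png",cv2.resize(im[50:290,160:460],None,fx=2.5,fy=2.5,interpolation=cv2.INTER_CUBIC))
im=r.get_image("scene")[:,:,::-1]
cv2.imwrite("pics/s9z.png",cv2.resize(im[130:220,220:330],None,fx=6,fy=6,interpolation=cv2.INTER_CUBIC))
E
```

```text
(no output)
```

View pics/w9z.png

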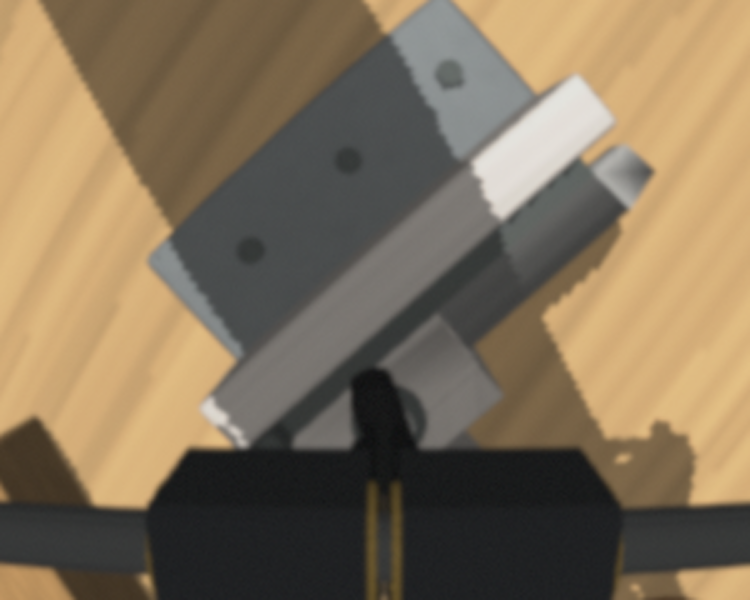

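View pics/s9z.png

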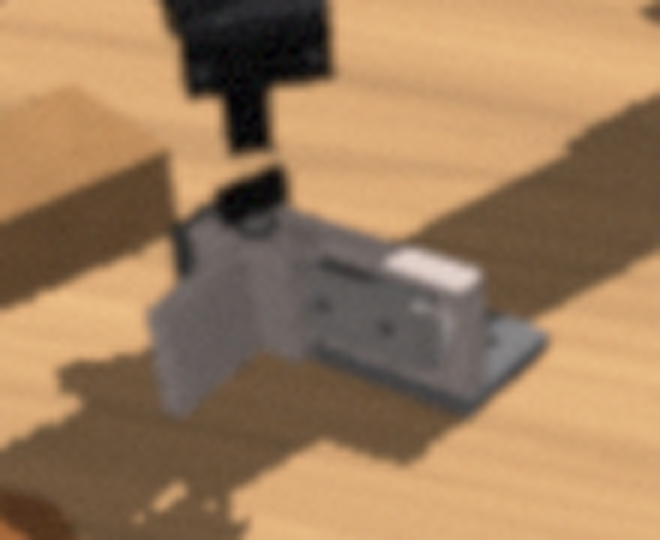

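```bash
python3 - <<'E'
from h import *
S=r.calibration("scene");s=r.state()
t=s["tool_pos"];print(t,s["ee_rot"],s["grip_width"])
P=np.array([t,t+[0,0,.0595],[.5211,-.1812,.121],[.5211,-.1812,.099]])
print(np.round((proj(S,P)-[220,130])*6,0))
W=r.calibration("wrist");print(projf(W,P)); 
E
```

```text
[ 0.52134648 -0.18108472  0.09983161] [-3.14153448e+00  4.36536844e-05  6.12260684e-01] 0.000651625133327994
[[254. 212.]
 [243. 109.]
 [250. 176.]
 [255. 213.]]
[[313.3485987  220.45233286]
 [313.39026619 255.79133553]
 [312.93833443 230.66514727]
 [312.96648226 220.02286098]]
```

```bash
python3 - <<'E'
from h import *
import pickle
W=pickle.load(open("w1.pkl","rb"))
t=np.array([.53026,.24365,.26796]);y=1.80997
ax=np.array([np.cos(y),np.sin(y),0])
for dz in (0,.019,.03,.035,.059,.08):
    print(dz,np.round(projf(W,np.array([t+.0475*ax+[0,0,dz],t-.0475*ax+[0,0,dz],t+.0595*ax+[0,0,dz]])),0).tolist())
E=np.array(W["extrinsics"]);print("cam pos",-E[:3,:3].T@E[:3,3]-t)
E
python3 - <<'E'
import cv2
s=cv2.imread("pics/s3.png")
cv2.imwrite("pics/s3z.png",cv2.resize(s[115:215,240:350],None,fx=6,fy=6,interpolation=cv2.INTER_CUBIC))
E
```

```text
0 [[379.0, 220.0], [245.0, 220.0], [395.0, 220.0]]
0.019 [[385.0, 229.0], [239.0, 228.0], [402.0, 228.0]]
0.03 [[389.0, 234.0], [235.0, 234.0], [407.0, 234.0]]
0.035 [[391.0, 237.0], [233.0, 237.0], [409.0, 237.0]]
0.059 [[401.0, 253.0], [223.0, 253.0], [422.0, 252.0]]
0.08 [[412.0, 271.0], [211.0, 270.0], [435.0, 269.0]]
cam pos [-0.06431117 -0.01472074  0.20632399]
```

View pics/s3z.png

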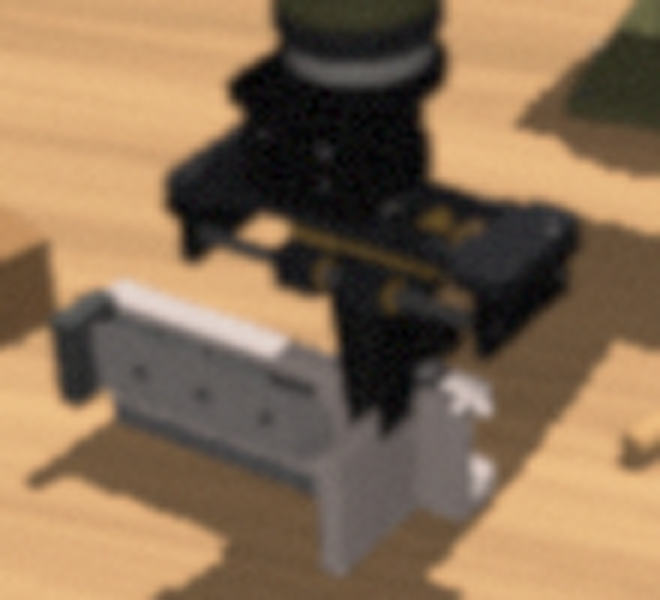

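```bash
python3 - <<'E'
from h import *
S=r.calibration("scene")
t=np.array([.5936,-.0208,.0736]);P=np.array([t,t+[0,0,.019],t+[0,0,.035]])
c=place([.5469,-.01,-.2136],[(48,-6,64+49.7),(92,-6,64+49.7),(92,-6,49.7)])
print((proj(S,np.r_[P,c])-[240,115])*6)
im=r.get_image("top")[:,:,::-1]
cv2.imwrite("pics/t9z.png",cv2.resize(im[170:290,330:470],None,fx=5,fy=5,interpolation=cv2.INTER_CUBIC))
E
```

```text
[[380.69339315 483.89741432]
 [378.8526901  450.83215623]
 [377.27899305 422.56322965]
 [367.11805061 410.24086043]
 [312.27339579 457.70070494]
 [320.3857239  570.05162076]]
```

View pics/t9z.png

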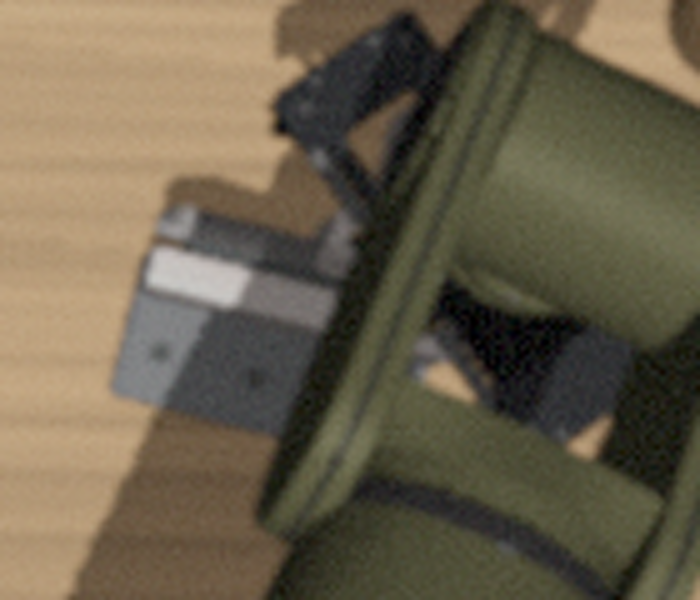

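Request:
arm_command(rows=[0, 0, 0.005, 0, 0, 4, 0, 0, 0, 0, 0, 0, 4, 0, 0, 0, 0, 0, 0, 4, 0, 0, 0, 0, 0, 0, 4, 0, 0, 0, 0, 0, 0, 4, 0])

```text
clock: 15.6
tool_pos: [0.5214, -0.1811, 0.1049]
ee_rot: [3.142, 0.0, 0.966]
ft_force: [-0.8, 0.3, -0.2]
grip_width: 0.0284
```

Request:
arm_command(rows=[0, 0, 0, 0, 0, 0, 0, 0, 0, 0, 0, 0, 0, 0, 0, 0, 0, 0, 0, 0, 0, 0, 0, -0.01, 0, 0, 0, 0, 0, 0, 0, 0, 0, 0, 0])

```text
clock: 16.02
tool_pos: [0.5203, -0.1806, 0.0928]
ee_rot: [-3.139, 0.0, 0.961]
ft_force: [-1.3, 0.3, -0.5]
grip_width: 0.0472
```

```bash
python3 - <<'E'
from h import *
s=r.state();print(s["tool_pos"],s["ft_force"],s["grip_width"])
im=r.get_image("wrist")[:,:,::-1]
cv2.imwrite("pics/w10z.png",cv2.resize(im[50:290,160:460],None,fx=2.5,fy=2.5,interpolation=cv2.INTER_CUBIC))
im=r.get_image("scene")[:,:,::-1]
cv2.imwrite("pics/s10z.png",cv2.resize(im[130:220,220:330],None,fx=6,fy=6,interpolation=cv2.INTER_CUBIC))
E
```

```text
[ 0.5202981  -0.18059878  0.09282308] [-1.27655436  0.33207554 -0.48608399] 0.04724991805875273
```

View pics/w10z.png

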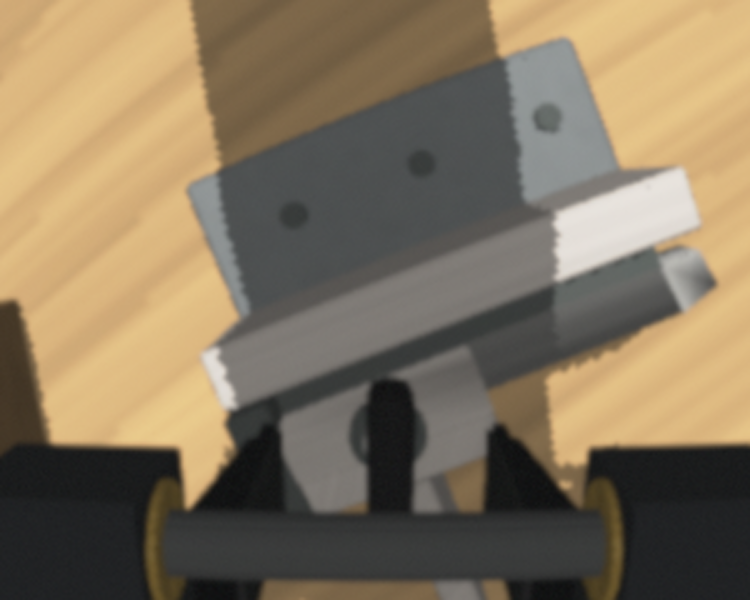

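View pics/s10z.png

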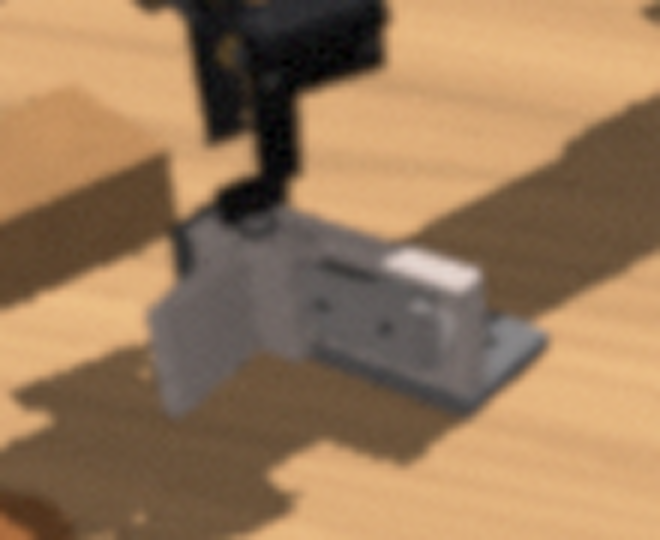

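Request:
arm_command(rows=[0, 0, -0.004, 0, 0, 0, 0, 0, 0, -0.004, 0, 0, 0, 0, 0, 0, 0, 0, 0, 0, 0, 0, 0, 0, 0, 0, 0, 0])

```text
clock: 16.45
tool_pos: [0.5211, -0.181, 0.0864]
ee_rot: [-3.141, 0.0, 0.961]
ft_force: [0.8, 0.3, -0.2]
grip_width: 0.0479
```

Request:
arm_command(rows=[0, 0, -0.003, 0, 0, 0, 0, 0, 0, -0.003, 0, 0, 0, 0, 0, 0, 0, 0, 0, 0, 0, 0, 0, 0, 0, 0, 0, 0])

```text
clock: 16.78
tool_pos: [0.5212, -0.181, 0.0805]
ee_rot: [-3.141, 0.0, 0.961]
ft_force: [0.1, 0.4, 0.4]
grip_width: 0.0476
```

```bash
python3 - <<'E'
from h import *
s=r.state();print(s["tool_pos"],s["ft_force"],s["grip_width"])
im=r.get_image("scene")[:,:,::-1]
cv2.imwrite("pics/s11z.png",cv2.resize(im[130:200,220:300],None,fx=8,fy=8,interpolation=cv2.INTER_CUBIC))
E
```

```text
[ 0.52115863 -0.18099154  0.08052356] [0.1249655  0.36208508 0.43970103] 0.047596399918718356
```

View pics/s11z.png

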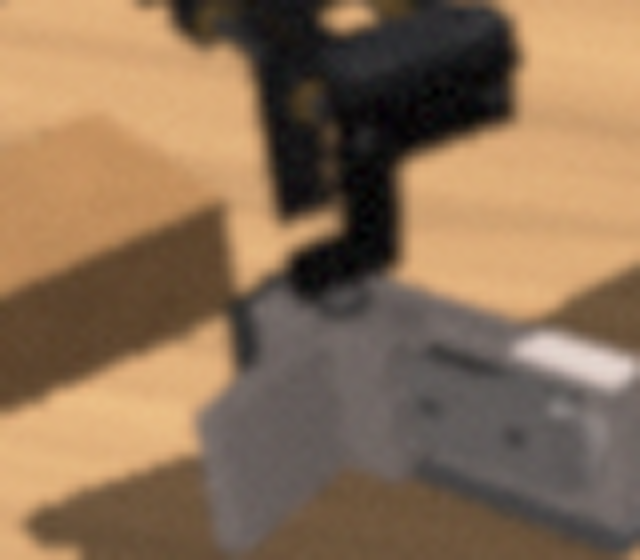

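Request:
arm_command(rows=[0, 0, -0.003, 0, 0, 0, 0, 0, 0, -0.003, 0, 0, 0, 0, 0, 0, 0, 0, 0, 0, 0, 0, 0, 0, 0, 0, 0, 0])

```text
clock: 17.17
tool_pos: [0.5211, -0.181, 0.0744]
ee_rot: [-3.141, 0.0, 0.961]
ft_force: [0.7, 0.2, -0.5]
grip_width: 0.0479
```

Request:
arm_command(rows=[0, 0, -0.002, 0, 0, 0, 0, 0, 0, 0, 0, 0, 0, 0, 0, 0, 0, 0, 0, 0, 0])

```text
clock: 17.42
tool_pos: [0.5213, -0.1811, 0.0727]
ee_rot: [-3.141, 0.0, 0.961]
ft_force: [0.2, -0.6, 0.5]
grip_width: 0.0475
```

Request:
arm_command(rows=[0, 0, 0, 0, 0, 0, 1, 0, 0, 0, 0, 0, 0, 1, 0, 0, 0, 0, 0, 0, 1, 0, 0, 0, 0, 0, 0, 1, 0, 0, 0, 0, 0, 0, 1])

```text
clock: 17.83
tool_pos: [0.5214, -0.1811, 0.0729]
ee_rot: [3.141, -0.0, 0.961]
ft_force: [0.0, -0.3, 0.3]
grip_width: 0.0196
```

Request:
arm_command(rows=[0, 0, 0, 0, 0, 0, 1, 0, 0, 0, 0, 0, 0, 1, 0, 0, 0, 0, 0, 0, 1, 0, 0, 0, 0, 0, 0, 1])

```text
clock: 18.17
tool_pos: [0.5216, -0.1806, 0.073]
ee_rot: [-3.142, -0.001, 0.961]
ft_force: [1.2, 3.2, -0.0]
grip_width: 0.0117
```

Request:
arm_command(rows=[0, 0, 0, 0, 0, -5, 1, 0, 0, 0, 0, 0, -5, 1, 0, 0, 0, 0, 0, -5, 1, 0, 0, 0, 0, 0, -5, 1, 0, 0, 0, 0, 0, 0, 1])

```text
clock: 18.58
tool_pos: [0.5218, -0.1804, 0.0735]
ee_rot: [-3.141, -0.001, 0.611]
ft_force: [-0.5, 4.8, 4.5]
grip_width: 0.0119
```

```bash
cat > st.py <<'E'
from h import *
s=r.state();print(s["clock"],s["tool_pos"].round(4),s["ee_rot"].round(3),s["ft_force"].round(1),s["torque"].round(2),s["grip_width"].round(4),s["joint_pos"].round(2))
E
python3 st.py
```

```text
Traceback (most recent call last):
  File "st.py", line 2, in <module>
    s=r.state();print(s["clock"],s["tool_pos"].round(4),s["ee_rot"].round(3),s["ft_force"].round(1),s["torque"].round(2),s["grip_width"].round(4),s["joint_pos"].round(2))
                                                                                                                         ^^^^^^^^^^^^^^^^^^^^^
AttributeError: 'float' object has no attribute 'round'
```

Request:
arm_command(rows=[0, 0, 0.0004, 0, 0, -5, 1, 0, 0, 0.0003, 0, 0, -5, 1, 0, 0, 0.0003, 0, 0, -5, 1, 0, 0, 0.0002, 0, 0, -5, 1, 0, 0, 0, 0, 0, 0, 1])

```text
clock: 19.0
tool_pos: [0.5213, -0.1799, 0.074]
ee_rot: [-3.139, -0.0, 0.263]
ft_force: [-0.2, 7.0, 3.6]
grip_width: 0.0117
```

```bash
sed -i 's/s\["grip_width"\].round(4)/round(s["grip_width"],4)/' st.py; python3 st.py
```

```text
19.0 [ 0.5213 -0.1799  0.074 ] [-3.139 -0.     0.263] [-0.2  7.   3.6] [ 0.94 -0.07  0.02] 0.0117 [-0.43 -0.    1.97  0.    1.18 -0.69]
```

Request:
arm_command(rows=[0, 0.0003, 0.0004, 0, 0, -5, 1, 0, 0, 0.0003, 0, 0, -5, 1, 0, 0, 0.0003, 0, 0, -5, 1, 0, 0, 0.0002, 0, 0, -5, 1, 0, 0, 0, 0, 0, 0, 1])

```text
clock: 19.42
tool_pos: [0.5208, -0.1796, 0.0744]
ee_rot: [-3.14, 0.002, -0.086]
ft_force: [0.2, 6.2, -0.3]
grip_width: 0.0118
```

```bash
python3 st.py; python3 - <<'E'
from h import *
im=r.get_image("wrist")[:,:,::-1]
cv2.imwrite("pics/w12z.png",cv2.resize(im[50:290,160:460],None,fx=2.5,fy=2.5,interpolation=cv2.INTER_CUBIC))
E
```

```text
19.4167 [ 0.5208 -0.1796  0.0744] [-3.14e+00  2.00e-03 -8.60e-02] [ 0.2  6.2 -0.3] [ 0.75  0.02 -0.02] 0.0118 [-0.43 -0.    1.97  0.    1.18 -0.34]
```

View pics/w12z.png

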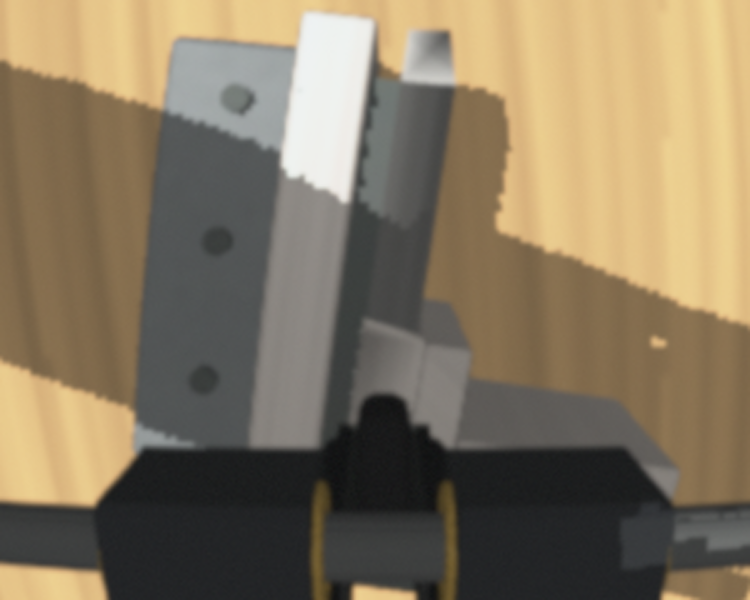

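Request:
arm_command(rows=[0, 0, 0.0002, 0, 0, -5, 1, 0, 0, 0.0002, 0, 0, -5, 1, 0, 0, 0.0002, 0, 0, -5, 1, 0, 0, 0.0002, 0, 0, -5, 1, 0, 0, 0, 0, 0, 0, 1], grip_force=50)

```text
clock: 19.88
tool_pos: [0.5207, -0.1794, 0.0749]
ee_rot: [-3.14, 0.003, -0.435]
ft_force: [1.6, 6.2, 0.4]
grip_width: 0.0119
```

```bash
python3 st.py
```

```text
19.8833 [ 0.5207 -0.1794  0.0749] [-3.14e+00  3.00e-03 -4.35e-01] [1.6 6.2 0.4] [ 0.84 -0.01  0.14] 0.0119 [-0.43 -0.    1.97  0.    1.18  0.  ]
```

Request:
arm_command(rows=[0, 0, 0.0001, 0, 0, -5, 1, 0, 0, 0.0001, 0, 0, -5, 1, 0, 0, 0.0001, 0, 0, -5, 1, 0, 0, 0, 0, 0, -5, 1, 0, 0, 0, 0, 0, 0, 1])

```text
clock: 20.3
tool_pos: [0.5213, -0.1792, 0.0753]
ee_rot: [-3.14, 0.002, -0.784]
ft_force: [3.8, 7.1, -1.8]
grip_width: 0.0117
```

```bash
python3 st.py
```

```text
20.3 [ 0.5213 -0.1792  0.0753] [-3.14e+00  2.00e-03 -7.84e-01] [ 3.8  7.1 -1.8] [ 0.84 -0.26  0.03] 0.0117 [-0.43 -0.    1.97  0.    1.18  0.35]
```

Request:
arm_command(rows=[0, 0, 0, 0, 0, -5, 1, 0, 0, 0, 0, 0, -5, 1, 0, 0, 0, 0, 0, -5, 1, 0, 0, 0, 0, 0, -5, 1, 0, 0, 0, 0, 0, 0, 1])

```text
clock: 20.72
tool_pos: [0.5218, -0.1794, 0.0756]
ee_rot: [-3.14, 0.002, -1.133]
ft_force: [6.0, 5.7, -3.0]
grip_width: 0.0116
```

```bash
python3 st.py
```

```text
20.7167 [ 0.5218 -0.1794  0.0756] [-3.140e+00  2.000e-03 -1.133e+00] [ 6.   5.7 -3. ] [ 0.93 -0.42 -0.01] 0.0116 [-0.43 -0.    1.96  0.    1.18  0.7 ]
```

Request:
arm_command(rows=[0, 0, 0, 0, 0, -4, 1, 0, 0, 0, 0, 0, -4, 1, 0, 0, 0, 0, 0, -4, 1, 0, 0, 0, 0, 0, -4, 1, 0, 0, 0, 0, 0, 0, 1])

```text
clock: 21.13
tool_pos: [0.522, -0.1796, 0.0757]
ee_rot: [-3.14, 0.002, -1.412]
ft_force: [5.4, 4.2, -2.3]
grip_width: 0.0113
```

```bash
python3 st.py
```

```text
21.1333 [ 0.522  -0.1796  0.0757] [-3.140e+00  2.000e-03 -1.412e+00] [ 5.4  4.2 -2.3] [ 0.95 -0.46  0.06] 0.0113 [-0.43 -0.    1.96  0.    1.18  0.98]
```

Request:
arm_command(rows=[0, 0, 0, 0, 0, -3, 1, 0, 0, 0, 0, 0, -3, 1, 0, 0, 0, 0, 0, 0, 1])

```text
clock: 21.38
tool_pos: [0.5222, -0.1798, 0.0758]
ee_rot: [-3.14, 0.001, -1.514]
ft_force: [5.5, 5.4, -2.5]
grip_width: 0.012
```

```bash
python3 st.py; python3 - <<'E'
from h import *
im=r.get_image("wrist")[:,:,::-1]
cv2.imwrite("pics/w13z.png",cv2.resize(im[50:290,160:460],None,fx=2.5,fy=2.5,interpolation=cv2.INTER_CUBIC))
E
```

```text
21.3833 [ 0.5222 -0.1798  0.0758] [-3.140e+00  1.000e-03 -1.514e+00] [ 5.5  5.4 -2.5] [ 0.83 -0.64  0.84] 0.012 [-0.43 -0.    1.96  0.    1.18  1.08]
```

View pics/w13z.png

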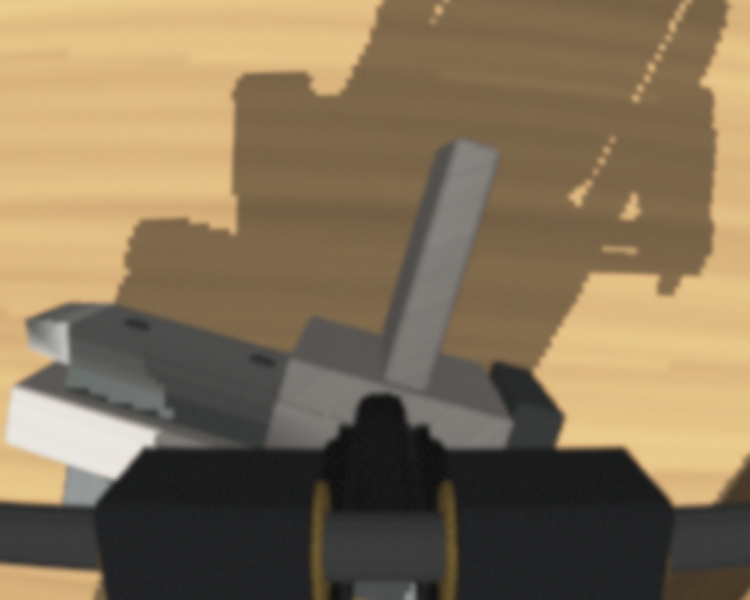

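Request:
arm_command(rows=[0, 0, 0, 0, 0, 0, 1, 0, 0, 0, 0, 0, 0, 1, 0, 0, 0, 0, 0, 0, -1, 0, 0, 0, 0, 0, 0, -1, 0, 0, 0, 0, 0, 0, -1])

```text
clock: 21.85
tool_pos: [0.5209, -0.1813, 0.076]
ee_rot: [3.14, -0.001, -1.516]
ft_force: [-0.1, -0.0, 0.1]
grip_width: 0.0268
```

Request:
arm_command(rows=[0, 0, 0, 0, 0, 0, -1, 0, 0, 0, 0, 0, 0, -1, 0, 0, 0.02, 0, 0, 0, -1, 0, 0, 0.03, 0, 0, 0, -1, 0, 0, 0.03, 0, 0, 0, -1])

```text
clock: 22.27
tool_pos: [0.5202, -0.1808, 0.156]
ee_rot: [3.139, 0.001, -1.517]
ft_force: [-0.1, -0.6, -0.6]
grip_width: 0.0596
```

Request:
arm_command(rows=[-0.02, 0, 0.03, 0, 0, 0, -1, -0.02, 0, 0.03, 0, 0, 0, -1, 0, 0, 0, 0, 0, 0, -1, 0, 0, 0, 0, 0, 0, -1, 0, 0, 0, 0, 0, 0, -1])

```text
clock: 22.68
tool_pos: [0.4811, -0.181, 0.2161]
ee_rot: [3.142, -0.0, -1.517]
ft_force: [0.7, -0.2, -1.5]
grip_width: 0.0923
```

```bash
python3 st.py; python3 - <<'E'
from h import *
import pickle
pickle.dump(r.calibration("wrist"),open("w14.pkl","wb"))
im=r.get_image("wrist")[:,:,::-1]
cv2.imwrite("pics/w14z.png",cv2.resize(im[50:290,160:460],None,fx=2.5,fy=2.5,interpolation=cv2.INTER_CUBIC))
im=r.get_image("scene")[:,:,::-1]
cv2.imwrite("pics/s14z.png",cv2.resize(im[130:220,220:330],None,fx=6,fy=6,interpolation=cv2.INTER_CUBIC))
E
```

```text
22.6833 [ 0.4811 -0.181   0.2161] [ 3.142 -0.    -1.517] [ 0.7 -0.2 -1.5] [-0.05  0.16 -0.05] 0.0923 [-0.46 -0.2   1.9  -0.    1.44  1.05]
```

View pics/w14z.png

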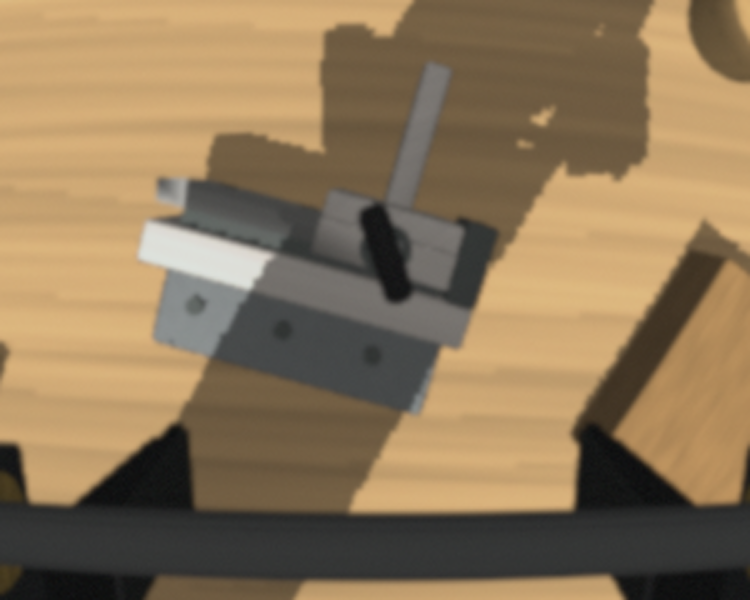

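View pics/s14z.png

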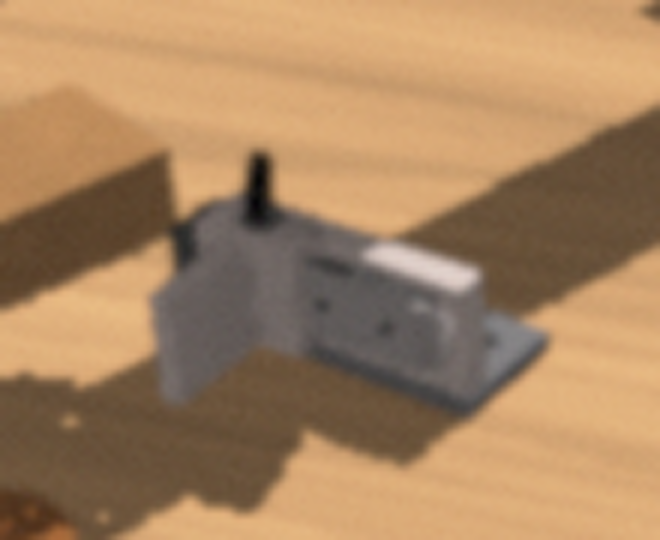

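```bash
python3 - <<'E'
from h import *
import pickle
W=pickle.load(open("w14.pkl","rb"))
im=cv2.imread("pics/w14z.png");cv2.imwrite("pics/w14zz.png",cv2.resize(im[150:330,280:520],None,fx=3,fy=3))
z=lambda p:(np.array(p)+.5)/2.5-.5+[160,50]
m=z([(373,208),(400,298)]);
J=[.5205,-.1392,-.226]
k=projf(W,place(J,[(10,-40,122),(30,-40,122)]));print(k,m.mean(0))
for th in (2.4,2.5,2.6,2.7,2.8):
    a=-th;v=projf(W,place(J,[(10+14*np.cos(a),-40+14*np.sin(a),124),(10-14*np.cos(a),-40-14*np.sin(a),124)]))
    d=v[0]-v[1];e=m[0]-m[1];print(th,np.degrees(np.arctan2(d[1],d[0])-np.arctan2(e[1],e[0])))
E
```

```text
[[315.32171004 149.67818771]
 [321.07371867 129.92638006]] [314.3 150.9]
2.4 170.11336874021129
2.5 175.87335565020553
2.6 181.63874083713637
2.7 187.40808928943608
2.8 193.1798018534689
```

View pics/w14zz.png

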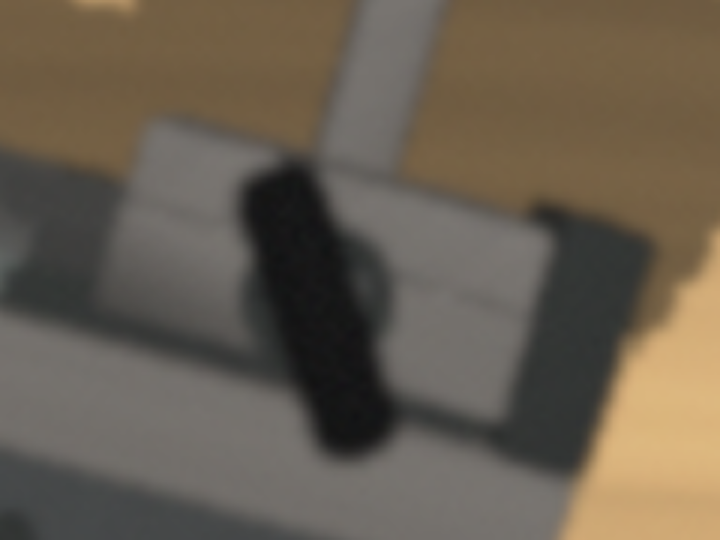

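The knob sits at about 2.57 rad, and the carriage is flush against the end block. I'm handing the job in.

```bash
python3 -c "
from bench import r
print(r.job_done(), r.state()['clock'])"
```

```text
the job is handed in; nothing more can be done
the job is handed in; nothing more can be done
```

The carton stop is on the rail and fully home against the end block. The clamp knob is tightened to its firm stop, the gripper has let go, and the job is handed in.

- **Sliding it home:** I held the carriage by its fence, threaded it from the open end with hardly any side force, and pushed until it met the end block with about 6.5 N.
- **Tightening:** I turned the knob clockwise about 2.48 rad from its start at about 0.38, until the wrist moment rose to about 0.84 N m. One grip covered the whole turn, so no regrasp was needed.
- **Last checks at about 22.7 s:** The last picture shows the knob eased back to about 2.57 rad, the carriage flush with the end block, and no visible tilt. I could not measure the clamp shoe's force directly.
- **Bystanders:** I did not compare their positions at the end. The arm showed no unexpected contact force at any point.
- **What disagreed:** My first close on the knob missed above the bar, at a height where the reported fingertip position should have reached it. The scene camera put the real fingertips roughly 30 mm higher than reported. I lowered the tool about 27 mm further while watching the force, and that grip held.

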